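# Fill the tealight dishes from the dispenser

## Task

Get the candle dishes ready for the shop display: swing the dispenser's outlet door wide open (well past a right angle), then push the sprung plunger fully home and let it back once for each tealight you need, and set one tealight gently flat in the middle of every loose yellow, black, blue or white dish that is there. Leave spare tealights in the dispenser, shut the door at the end, and do not push the plunger with the door shut, drop the tealights or disturb the other things on the counter.

Things in the scene. Friction and masses are not known exactly. Their poses are not given: they have to be found in the camera images.
- dispenser: tealight dispenser, fixed. Origin: on the counter right under the centre of its upright clear magazine; +y is the way the plunger pushes and tealights come out, +x the door hinge's side. Teal base plate 20 mm thick, x -55 to 55, y -99 to 132 mm. Magazine 49 x 49 mm, closed by a green roof, top at z = 90 mm, holds 4 stacked tealights; only the plunger can empty it.
- apron_spot (a point): point on the apron (the base plate's top, z = 20 mm, ending in a lip 6 mm high 66 mm further on) under the middle of a tealight just pushed out: each full stroke pushes the lowest tealight out to here; once the plunger has sprung back the next one drops down. 64 mm from the magazine's centre, along the dispenser's +y.
- plunger (a joint): travel of the sprung plunger towards the dispenser's +y, m: 0 at rest, 0.066 fully home. The spring pushes it back when let go: 3 N at rest, 9 N fully home.
- plunger_pad (a point): middle of the outer face of the red plunger paddle, the face to push on (it looks to the dispenser's -y). The upright paddle is 50 mm wide (x), 12 mm thick (y), its top 22 mm above this point and its foot 33 mm below. The point moves with the plunger.
- door (a joint): angle of the green outlet door, rad: 0 shut across the outlet, 2.5 at its stop. Upright hinge; opens clockwise seen from above, the free edge swinging to +y over the apron, then to +x; a slightly stiff hinge (0.05 N m) keeps it where it is left. Beyond 2.3 rad it leaves room for fingers on both x sides of a tealight on the apron. Panel 66 mm wide, 52 high, 6 thick.
- door_handle (a point): centre of the top of the door's handle, an upright round brass post 12 mm thick, 67 mm from the hinge axis and standing 38 mm off the door panel's middle plane. Its upper 43 mm are free all round; below that an arm joins it to the door. It moves with the door.
- door_hinge (a point): the door's upright hinge axis, at the height of the handle top.
- tealight0: round pink tealight in a silver metal case, solid, 38 mm across, 14 mm high, 22 g; origin at the centre of its underside, z up. Starts lying flat in the dispenser's magazine, lowest.
- tealight1: round pink tealight in a silver metal case, solid, 38 mm across, 14 mm high, 22 g; origin at the centre of its underside, z up. Starts lying flat in the dispenser's magazine, second from below.
- tealight2: round pink tealight in a silver metal case, solid, 38 mm across, 14 mm high, 22 g; origin at the centre of its underside, z up. Starts lying flat in the dispenser's magazine, third from below.
- tealight3: round pink tealight in a silver metal case, solid, 38 mm across, 14 mm high, 22 g; origin at the centre of its underside, z up. Starts lying flat in the dispenser's magazine, on top.
- dish_yellow: Yellow glazed open round dish, 120 mm across the rim, 22 mm high, flat inside: inner floor 6 mm above its origin and about 104 mm across (walls 4 mm, leaning outward a little), about 300 g, loose; origin at the centre of its underside, z up. May be absent (None).
- dish_black: Black glazed open round dish, 120 mm across the rim, 22 mm high, flat inside: inner floor 6 mm above its origin and about 104 mm across (walls 4 mm, leaning outward a little), about 300 g, loose; origin at the centre of its underside, z up. May be absent (None).
- dish_blue: Blue glazed open round dish, 120 mm across the rim, 22 mm high, flat inside: inner floor 6 mm above its origin and about 104 mm across (walls 4 mm, leaning outward a little), about 300 g, loose; origin at the centre of its underside, z up. May be absent (None).
- dish_white: White glazed open round dish, 120 mm across the rim, 22 mm high, flat inside: inner floor 6 mm above its origin and about 104 mm across (walls 4 mm, leaning outward a little), about 300 g, loose; origin at the centre of its underside, z up. May be absent (None).
- cup_grey: bystander: grey ceramic cup, 60 mm across, 50 mm high; origin under its centre
- cup_teal: bystander: teal ceramic cup, 60 mm across, 50 mm high; origin under its centre
- cup_dark: bystander: dark ceramic cup, 60 mm across, 50 mm high; origin under its centre
- jar: bystander: amber glass jar with wooden lid, 70 mm across, 90 mm high; origin under its centre
- candle_box: bystander: cardboard box 50 x 160 x 35 mm; origin under its centre
- saucer: bystander: lilac candle holder, a dish 120 mm across with a candle socket in the middle; origin under its centre
Things that resemble listed ones, but are neither listed nor needed, are in the scene too. Of the things that look like the dish_black, take the one that is farthest to the robot's right at the start. Several things look just like the dish_white: the one meant starts farthest to the robot's left.

How it is judged:
By the outcome, as a careful person would: the job done as asked, in the order asked, and still so for the second after the job is handed in, with the robot touching nothing.
Of dish_yellow, dish_black, dish_blue, dish_white only 3 to 4 are there at a start; the rules pass over those that are not, and their reading is None.
At some moment in a run one of dish_yellow, dish_black, dish_blue, dish_white may be knocked a few centimetres aside while the robot is not near it.
It also fails if it takes over 210 s, if anything falls off the work surface, if the arm or the gripper's body presses on something with over 40 N, if the wrist force passes 120 N, or if a joint passes its speed limit or range.

## Robot

A 7-joint arm with a two-finger parallel gripper is mounted at the origin on the work surface. World frame = base frame: x ahead of the robot, y to its left, z up, the work surface at z = 0. Lengths are in m, angles in rad, forces in N, time in s.
With the tool pointing down it reaches from about 0.425 to 1.025 m from the base axis. Payload 9.4 kg.
Tool frame: the origin (TCP) lies at the very end of the fingers, on their centre line; the grasp point (between the pads) lies 19 mm behind it (manip.hold_point_z is the distance from the TCP to the grasp point, in m); z points along the fingers, y is the direction in which the jaws open and shut (so a half turn about z gives the same grasp; the last joint's range is limited). The gripper opens to 85 mm and grips with 20 to 120 N. Pads are 22 mm wide; open, the fingers measure 114 mm over their backs; the gripper's body (76 mm by 85 mm) begins 54 mm behind the grasp point. The pads swing forward as they close: fully open they stand 13 mm farther back than shut.
Start: joints at [-1.421, 0.599, -0.003, 1.599, 0.002, 0.943, -0.08], TCP at [0.163, 0.706, 0.231] pointing down, gripper open.
Joint ranges: [-2.57, 2.57], [-0.35, 1.97], [-1.29, 1.29], [0.11, 2.56], [-1.05, 4.19], [0.11, 1.86], [-2.63, 2.63]. Speed limits (rad/s): [2.22, 2.22, 3.01, 3.01, 3.14, 3.14, 3.14].

## Interface

Orientations are given as a unit quaternion [w, x, y, z].
In Python, from workcell import manip gives the robot as it stands.
- The arm moves only by the tool move_arm, never from a script. Its argument "targets" is a list of rows, each an object with "angular": the turn, a rotation vector about the tool's x, y, z in degrees, a list of three; "linear": the shift along the tool's x, y, z in m, a list of three; "claw": the finger opening in m, from 0 to 0.0854. In form: [{"angular": [rx, ry, rz], "linear": [dx, dy, dz], "claw": claw}, ...]. A call has 1 to 12 rows; each row is the pose to reach, as a shift and turn from the pose commanded when the call began, along the tool's axes at that moment; what a row does not reach only later rows make up. A row lasts 1/8 s, in which the tool goes at most 62.5 mm and 10.7 degrees, less where a joint would pass 70% of its speed; a pose out of reach is approached as far as the arm can. A call with a gripper value outside its range is refused whole. The fingers move at their own pace and stop on an object; "force" is the grip in N (left out, the last holds). Time passes only in rows, so rows that repeat a pose let the fingers close. It gives the time, the measured TCP pose, the force and the opening at its end, in the units of the state.
- manip.sense(): the state, without advancing time (a new reading comes with each control period).
- manip.capture(name): name is "scene" or "top"; returns the picture (480x640x3 uint8, red, green, blue); there is no depth.
- manip.calibration(name): a dict with "mtx" (3x3 intrinsics, pixels), "dist_coeffs" ([k1, k2, p1, p2, k3] as OpenCV has them; the pictures are not rectified), "eye" and "attitude" of the camera in the world. Camera axes: x right, y up, looking along -z (the intrinsics and any distortion apply to the point x, -y, -z); pixel columns grow to the right and rows downward; lengths in m; the calibration is good to about 2 mm. A picture is of the moment at which its call begins. calibration takes no time and is no camera call.
- manip.finish_job(): hands the job in, once; it reports no verdict.
The state is a dict: "clock": time; "joints": joint angles; "joint_vel": joint speeds; "effort": joint torques, N m; "position": TCP position; "tool_rot": TCP orientation; "wrist_force": force on the tool from outside, world axes, zero at the start; "moment": the same for the moment, N m; "opening": opening from 0.0 (shut) to 1.0 (fully open).
Only numpy, scipy, OpenCV 4.12 (cv2) and the standard library are available. Lean on these libraries where they do the work, as an engineer would, in place of code of your own. Each camera call takes 0.05 s, during which the arm holds its last target.

## Working session

There is one attempt and no reset: what is moved stays moved. The work goes in short steps, Python scripts to look and compute and a tool call to move; the robot and the scene stay as the last step left them, time stands still between calls to the robot, and variables do not carry over. Pictures are saved under pics/ and viewed, and the job is handed in when it is done.

Besides the shell and the picture viewer there is one more tool, called after "Call:" in YAML: its name, and indented under it one key for each argument. move_arm: Moves the arm, as the interface text tells. Its arguments: {"type":"object","properties":{"targets":{"type":"array"},"force":{"type":"number"}},"required":["targets"]}

```bash
mkdir -p pics; ls; python3 - <<'E'
from workcell import manip
import cv2
for n in ("scene","top"):
    im=manip.capture(n); cv2.imwrite(f"pics/{n}0.png",im[:,:,::-1]); print(manip.calibration(n))
print(manip.sense(), manip.hold_point_z)
E
```

```text
pics
{'mtx': array([[611.26833933,   0.        , 316.621169  ],
       [  0.        , 611.26833933, 237.21502672],
       [  0.        ,   0.        ,   1.        ]]), 'dist_coeffs': array([-0.02410516,  0.        ,  0.        ,  0.        ,  0.        ]), 'eye': array([1.63191252, 0.11948002, 1.54525484]), 'attitude': array([0.63592239, 0.22343212, 0.23302459, 0.70098526])}
{'mtx': array([[579.00581934,   0.        , 326.42399982],
       [  0.        , 579.00581934, 235.10916034],
       [  0.        ,   0.        ,   1.        ]]), 'dist_coeffs': array([-0.03206501,  0.        ,  0.        ,  0.        ,  0.        ]), 'eye': array([0.30165118, 0.03267764, 1.52655163]), 'attitude': array([ 0.70565516,  0.04923656, -0.04551743, -0.70537559])}
{'clock': 0.1, 'joints': array([-1.42071787,  0.60005289, -0.00252414,  1.60002565,  0.00177619,
        0.94293085, -0.07979803]), 'joint_vel': array([-4.59880669e-04, -4.98100193e-04,  2.42480448e-05, -4.20261983e-03,
       -5.99885018e-04, -1.29555054e-03,  9.33222438e-04]), 'effort': array([ 6.14605495e-03, -7.77993393e+01,  1.57029066e+00, -2.58626711e+01,
        1.26817601e-02,  5.54641359e-03, -3.90374828e-05]), 'position': array([0.16293258, 0.70602621, 0.23050664]), 'tool_rot': array([-1.84365649e-05,  1.13131199e-01,  9.93579806e-01, -7.07038433e-04]), 'wrist_force': array([ 0.20702106,  0.6414258 , -0.63072726]), 'moment': array([0.04136712, 0.00952934, 0.00294153]), 'opening': 0.9993696906758114} 0.0187
```

View pics/scene0.png

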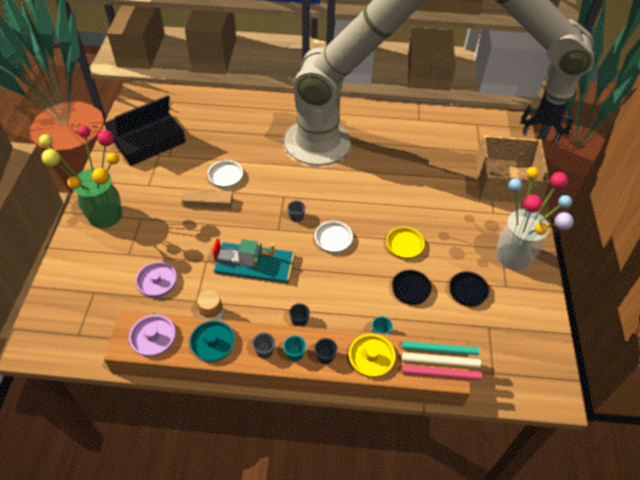

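View pics/top0.png

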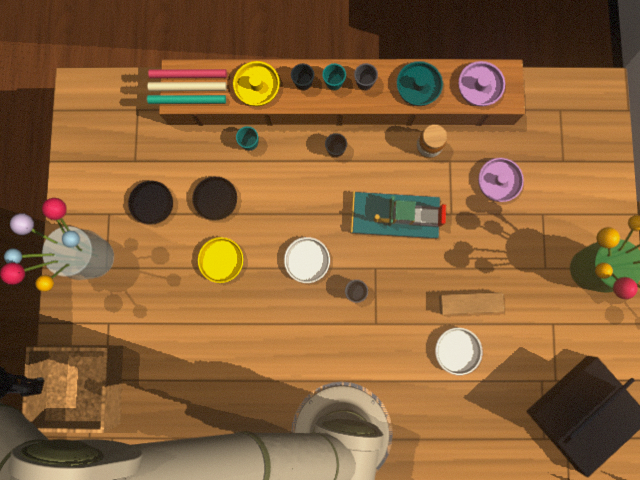

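The top view shows up = +x and left = +y. Yellow dish is at (220,260). There are two black dishes, (151,202) and (215,199), and the one farthest right is (215,199). There are two white dishes, (307,260) and (459,351), and the farthest left is (307,260). I see no blue dish. The teal cup at (248,138) and the dark and grey cups are bystanders. I'll confirm in enlarged crops.

```bash
cat > h.py <<'E'
import numpy as np, cv2
from workcell import manip
from scipy.spatial.transform import Rotation as R
def cam(n):
    c=manip.calibration(n); q=c['attitude']; M=R.from_quat([q[1],q[2],q[3],q[0]]).as_matrix()
    return c,M
def ray(n,u,v):
    c,M=cam(n); p=cv2.undistortPoints(np.array([[[u,v]]],float),c['mtx'],c['dist_coeffs'])[0,0]
    return c['eye'],M@np.array([p[0],-p[1],-1.])
def atz(n,u,v,z):
    e,d=ray(n,u,v); return e+d*(z-e[2])/d[2]
def proj(n,P):
    c,M=cam(n); P=np.atleast_2d(P); q=(P-c['eye'])@M; q=q*[1,-1,-1]
    return cv2.projectPoints(q,np.zeros(3),np.zeros(3),c['mtx'],c['dist_coeffs'])[0][:,0]
def shot(n,name,box=None,s=1):
    im=manip.capture(n)[:,:,::-1].copy()
    cv2.imwrite(f"pics/{name}_full.png",im); crop(im,name,box,s)
    return im
def crop(im,name,box,s):
    if box:
        a,b,c,d=box; im=cv2.resize(im[b:d,a:c],None,fx=s,fy=s,interpolation=cv2.INTER_CUBIC)
    cv2.imwrite(f"pics/{name}.png",im)
def tri(a,b):
    # a,b=(n,u,v)
    e1,d1=ray(*a); e2,d2=ray(*b)
    t=np.linalg.lstsq(np.stack([d1,-d2],1),e2-e1,rcond=None)[0]
    p,q=e1+d1*t[0],e2+d2*t[1]; return (p+q)/2,np.linalg.norm(p-q)
def pose():
    s=manip.sense(); q=s['tool_rot']; return s['position'],R.from_quat([q[1],q[2],q[3],q[0]]),s
def rel(target,yaw=None,tilt=None):
    """shift & turn (deg) in tool axes from current to target; yaw= world angle of the tool y (jaw) axis, deg, tool down"""
    p,r,s=pose(); M=r.as_matrix()
    print('tool->lin',np.round(M.T@(np.array(target)-p),4), 'pos',np.round(p,4),'jawyaw',np.degrees(np.arctan2(M[1,1],M[0,1])))
    if yaw is not None:
        y=np.array([np.cos(np.radians(yaw)),np.sin(np.radians(yaw)),0]);z=np.array([0,0,-1.]);x=np.cross(y,z)
        T=np.stack([x,y,z],1); print('ang',np.round(np.degrees(R.from_matrix(M.T@T).as_rotvec()),2))
E
python3 - <<'E'
from h import *
t=cv2.imread('pics/top0.png'); s=cv2.imread('pics/scene0.png')
crop(t,'t1',(340,180,460,250),6.5); crop(s,'s1',(200,225,310,295),7); crop(t,'t2',(110,160,350,310),3.3)
E
```

```text
(no output)
```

View pics/t1.png

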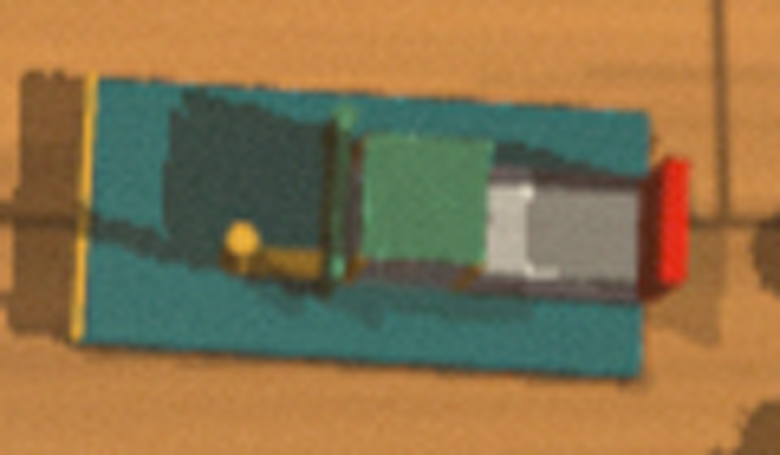

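View pics/s1.png

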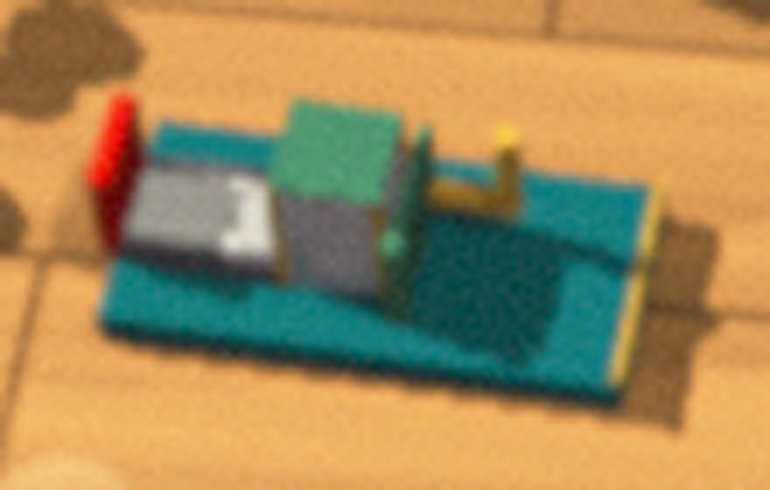

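View pics/t2.png

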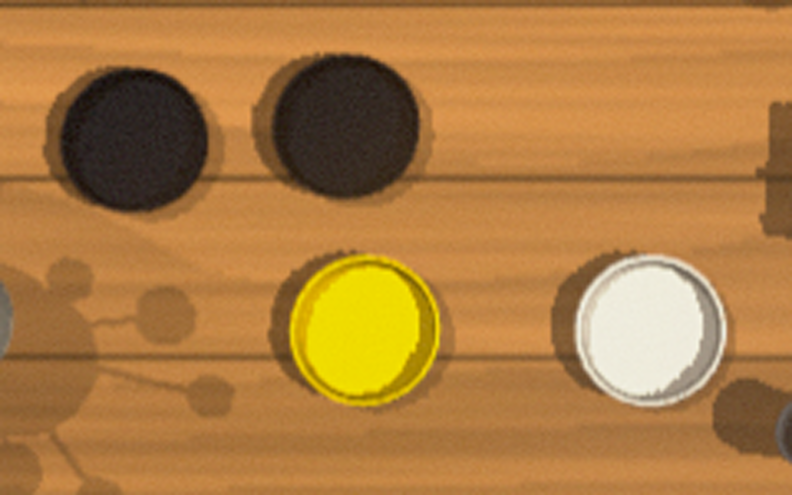

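Confirmed: the black dish at (215,199) is the right-hand one of its pair and the white at (307,260) is the left one. In crop t1 the plate's top corners read (92,75), (650,112), (640,378) and (75,342), the handle top (242,238), the hinge top (345,115) and the paddle (676,222).

```bash
cat >> h.py <<'E'
def uv(x,y,box,s): return ((x+.5)/s-.5+box[0],(y+.5)/s-.5+box[1])
E
python3 - <<'E'
from h import *
from scipy.optimize import least_squares
B=(340,180);S=(200,225)
# local (x,y,z)
L=np.array([[55,132,26],[55,-99,20],[-55,-99,20],[-55,132,26]])/1000.
pt=[uv(*p,B,6.5) for p in [(92,75),(650,112),(640,378),(75,342)]]
ps=[uv(*p,S,7) for p in [(615,388),(103,312),(162,122),(658,182)]]
def W(v,L): c,s=np.cos(v[2]),np.sin(v[2]); return np.c_[v[0]+c*L[:,0]-s*L[:,1],v[1]+s*L[:,0]+c*L[:,1],L[:,2]]
f=lambda v:np.r_[(proj('top',W(v,L))-pt).ravel(),(proj('scene',W(v,L))-ps).ravel()]
r=least_squares(f,[.57,-.1,0],loss='soft_l1'); v=r.x; print(v,np.degrees(v[2]),np.round(r.fun,1))
np.save('disp.npy',v)
h,e=tri(('top',*uv(242,235,B,6.5)),('scene',*uv(507,133,S,7))); print('handle',h,e)
def loc(P): d=P[:2]-v[:2];c,s=np.cos(v[2]),np.sin(v[2]); return c*d[0]+s*d[1],-s*d[0]+c*d[1]
print(loc(h))
h,e=tri(('top',*uv(345,112,B,6.5)),('scene',*uv(425,135,S,7))); print('doorpost?',h,e)
pd,e=tri(('top',*uv(676,158,B,6.5)),('scene',*uv(100,180,S,7)));print('paddle far',pd,e,loc(pd))
pd,e=tri(('top',*uv(672,283,B,6.5)),('scene',*uv(125,98,S,7)));print('paddle near',pd,e,loc(pd))
# dishes: rim circle fits
t=cv2.imread('pics/top0.png')
hsv=cv2.cvtColor(t,cv2.COLOR_BGR2HSV)
m={'yellow':(cv2.inRange(hsv,(24,180,80),(34,255,255)),(180,225,260,300)),'white':(cv2.inRange(hsv,(0,0,90),(180,80,255)),(270,225,333,295)),'black':(cv2.inRange(hsv,(0,0,0),(180,255,62)),(188,170,245,228)),'blk2':(cv2.inRange(hsv,(0,0,0),(180,255,62)),(120,170,180,235))}
for k,(mm,b) in m.items():
    z=np.zeros_like(mm);z[b[1]:b[3],b[0]:b[2]]=mm[b[1]:b[3],b[0]:b[2]]
    c=max(cv2.findContours(z,cv2.RETR_EXTERNAL,cv2.CHAIN_APPROX_NONE)[0],key=cv2.contourArea)
    (cx,cy),(a,bb),_=cv2.fitEllipse(c); P=atz('top',cx,cy,.022); Q=atz('top',cx+a/2,cy,.022)
    print(k,cx,cy,a,bb,P,np.linalg.norm(P-Q)*2,'radius',np.hypot(*P[:2]))
E
```

```text
[ 0.56055539 -0.15884707 -0.06595172] -3.778755132112443 [-0.2 -1.   0.8 -0.6  0.7 -0.4 -0.2 -1.   1.3 -1.9 -0.6 -0.6  0.  -1.9
  1.7 -1.6]
handle [ 0.5455039  -0.08805111  0.08550421] 0.002692774272708653
(np.float64(-0.019684495702382614), np.float64(0.06965008890505654))
doorpost? [ 0.58437687 -0.11929606  0.13175617] 0.0059127028800006025
paddle far [ 0.57847589 -0.25964292  0.0719684 ] 0.0016794739533288075 (np.float64(0.024524389354837743), np.float64(-0.09939568366078012))
paddle near [ 0.52969247 -0.25837192  0.0662859 ] 0.0026648867329776456 (np.float64(-0.024236738067534108), np.float64(-0.1013424719366147))
yellow 220.053955078125 259.695068359375 44.25539779663086 44.87429428100586 [0.43980691 0.31854652 0.022     ] 0.11589048125744879 radius 0.5430487999802499
white 306.5085144042969 259.6796569824219 45.213443756103516 45.2899284362793 [0.43997503 0.0925747  0.022     ] 0.11790938997266034 radius 0.44960883274236835
black 214.2532196044922 197.7494354248047 41.58378601074219 42.784385681152344 [0.60457607 0.33817674 0.022     ] 0.1105499131032204 radius 0.6927306304561577
blk2 150.10733032226562 202.05325317382812 41.654151916503906 43.396934509277344 [0.59317393 0.50888193 0.022     ] 0.11131090433795733 radius 0.7815472657524049
```

```bash
python3 - <<'E'
from h import *
from scipy.optimize import least_squares
B=(340,180)
L=np.array([[55,132,26],[55,-99,20],[-55,-99,20],[-55,132,26]])/1000.
pt=[uv(*p,B,6.5) for p in [(92,75),(650,112),(640,378),(75,342)]]
def W(v,L): c,s=np.cos(v[2]),np.sin(v[2]); return np.c_[v[0]+c*L[:,0]-s*L[:,1],v[1]+s*L[:,0]+c*L[:,1],L[:,2]]
r=least_squares(lambda v:(proj('top',W(v,L))-pt).ravel(),[.57,-.1,0]); print(r.x,np.round(r.fun,1))
for v in (r.x,np.load('disp.npy')):
    im=cv2.imread('pics/top0_.png') if 0 else cv2.imread('pics/top0.png')
    q=lambda P:np.round(proj('top',W(v,np.array(P)/1000))-B,1)*6.5
    print('handle/hinge/roof corners px', q([[-20,70,85],[35,32,74],[24.5,24.5,90],[24.5,-24.5,90],[-24.5,-24.5,90],[-24.5,24.5,90]]))
v=r.x; np.save('disp.npy',v)
hin=W(v,np.array([[.035,.032,.085]]))[0]; print('hinge',hin)
print('apron',W(v,np.array([[0,.064,.02]])), 'paddle',W(v,np.array([[0,-.107,.05]])))
h=np.array([.5455,-.0881,.15]); rel(h,51)
rel([.50,.25,.26],51)
E
```

```text
[ 0.55862468 -0.15814007 -0.06174467] [-0.6 -0.1  0.5 -0.   0.5  0.1 -0.4 -0. ]
handle/hinge/roof corners px [[239.85 238.55]
 [341.25 111.15]
 [364.   130.65]
 [490.1  138.45]
 [484.9  262.6 ]
 [358.15 254.8 ]]
handle/hinge/roof corners px [[241.8  232.7 ]
 [343.85 105.95]
 [365.95 125.45]
 [492.05 133.9 ]
 [486.2  258.05]
 [359.45 249.6 ]]
hinge [ 0.59553256 -0.12836074  0.085     ]
apron [[ 0.56257383 -0.09426203  0.02      ]] paddle [[ 0.5520222  -0.26493617  0.05      ]]
tool->lin [-0.5513 -0.6877  0.0815] pos [0.1629 0.706  0.2305] jawyaw 77.00829738860378
ang [-0.08  0.03 26.01]
tool->lin [-0.431  -0.3686 -0.0289] pos [0.1629 0.706  0.2305] jawyaw 77.00829738860378
ang [-0.08  0.03 26.01]
```

Call:
move_arm:
  targets:
    - {"angular": [0, 0, 26], "linear": [-0.431, -0.369, -0.029], "claw": 0.03}
    - {"angular": [0, 0, 26], "linear": [-0.431, -0.369, -0.029], "claw": 0.03}
    - {"angular": [0, 0, 26], "linear": [-0.431, -0.369, -0.029], "claw": 0.03}
    - {"angular": [0, 0, 26], "linear": [-0.431, -0.369, -0.029], "claw": 0.03}
    - {"angular": [0, 0, 26], "linear": [-0.431, -0.369, -0.029], "claw": 0.03}
    - {"angular": [0, 0, 26], "linear": [-0.431, -0.369, -0.029], "claw": 0.03}
    - {"angular": [0, 0, 26], "linear": [-0.431, -0.369, -0.029], "claw": 0.03}
    - {"angular": [0, 0, 26], "linear": [-0.431, -0.369, -0.029], "claw": 0.03}
    - {"angular": [0, 0, 26], "linear": [-0.431, -0.369, -0.029], "claw": 0.03}
    - {"angular": [0, 0, 26], "linear": [-0.431, -0.369, -0.029], "claw": 0.03}
    - {"angular": [0, 0, 26], "linear": [-0.431, -0.369, -0.029], "claw": 0.03}
    - {"angular": [0, 0, 26], "linear": [-0.431, -0.369, -0.029], "claw": 0.03}

```text
clock: 1.6
position: [0.499, 0.2515, 0.26]
tool_rot: [-0.0, 0.333, 0.943, -0.0]
wrist_force: [0.1, -0.4, -0.2]
opening: 0.353
```

```bash
python3 - <<'E'
from h import *
rel([.544,-.0875,.15],51)
E
```

```text
tool->lin [-0.2478 -0.2357  0.1099] pos [0.499  0.2515 0.26  ] jawyaw 51.14636838324442
ang [-0.02 -0.04  0.15]
```

Call:
move_arm:
  targets:
    - {"angular": [0, 0, 0], "linear": [-0.248, -0.236, 0.11], "claw": 0.027}
    - {"angular": [0, 0, 0], "linear": [-0.248, -0.236, 0.11], "claw": 0.027}
    - {"angular": [0, 0, 0], "linear": [-0.248, -0.236, 0.11], "claw": 0.027}
    - {"angular": [0, 0, 0], "linear": [-0.248, -0.236, 0.11], "claw": 0.027}
    - {"angular": [0, 0, 0], "linear": [-0.248, -0.236, 0.11], "claw": 0.027}
    - {"angular": [0, 0, 0], "linear": [-0.248, -0.236, 0.11], "claw": 0.027}
    - {"angular": [0, 0, 0], "linear": [-0.248, -0.236, 0.11], "claw": 0.027}
    - {"angular": [0, 0, 0], "linear": [-0.248, -0.236, 0.11], "claw": 0.027}
    - {"angular": [0, 0, 0], "linear": [-0.248, -0.236, 0.11], "claw": 0.027}
    - {"angular": [0, 0, 0], "linear": [-0.248, -0.236, 0.11], "claw": 0.027}

```text
clock: 2.85
position: [0.5445, -0.0879, 0.1507]
tool_rot: [0.0, 0.333, 0.943, 0.0]
wrist_force: [1.0, -0.3, 0.1]
opening: 0.318
```

```bash
python3 - <<'E'
from h import *
rel([.544,-.0875,.056],51)
shot('scene','s2',(200,185,320,285),6.5)
E
```

```text
tool->lin [ 0.0007 -0.0001  0.0947] pos [ 0.5445 -0.0879  0.1507] jawyaw 51.14987680519844
ang [0.04 0.01 0.15]
```

View pics/s2.png

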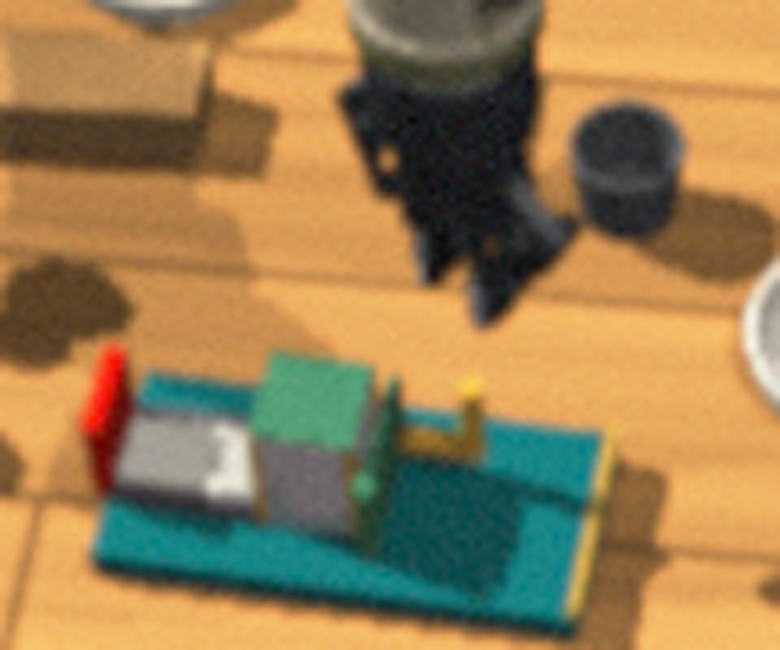

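The gripper's two fingers sit above the brass post, at (450,275)/(485,320) in the crop, with the post at (470,385). I'm going down around it.

Call:
move_arm:
  targets:
    - {"angular": [0, 0, 0], "linear": [0, 0, 0.04], "claw": 0.027}
    - {"angular": [0, 0, 0], "linear": [0, 0, 0.06], "claw": 0.027}
    - {"angular": [0, 0, 0], "linear": [0, 0, 0.07], "claw": 0.027}
    - {"angular": [0, 0, 0], "linear": [0, 0, 0.08], "claw": 0.027}
    - {"angular": [0, 0, 0], "linear": [0, 0, 0.09], "claw": 0.027}
    - {"angular": [0, 0, 0], "linear": [0, 0, 0.095], "claw": 0.027}
    - {"angular": [0, 0, 0], "linear": [0, 0, 0.095], "claw": 0.027}

```text
clock: 3.78
position: [0.5442, -0.0895, 0.0551]
tool_rot: [-0.0, 0.334, 0.943, -0.0]
wrist_force: [0.1, 0.0, 0.2]
opening: 0.317
```

```bash
python3 - <<'E'
from h import *
rel([.544,-.0875,.056],51)
shot('scene','s3',(200,185,320,285),6.5)
shot('top','t3',(340,180,460,250),6.5)
E
```

```text
tool->lin [ 0.0014  0.0014 -0.0009] pos [ 0.5442 -0.0895  0.0551] jawyaw 51.00393296467207
ang [-0.01 -0.01  0.  ]
```

View pics/s3.png

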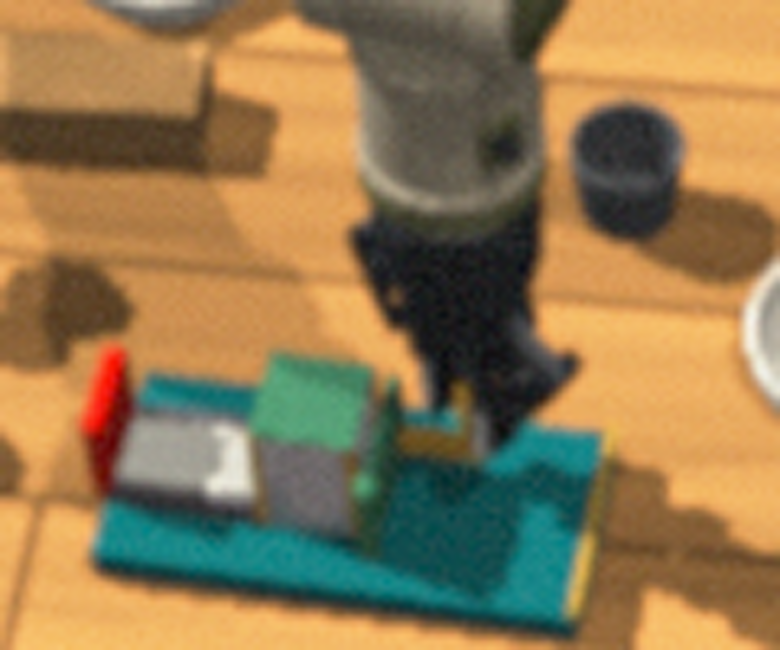

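View pics/t3.png

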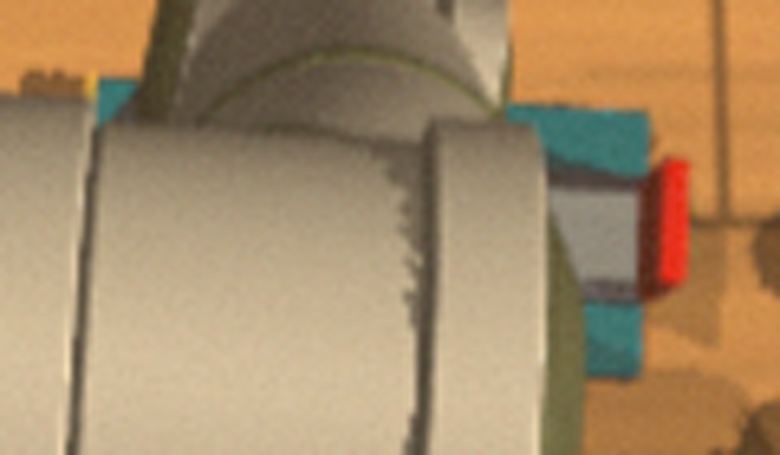

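```bash
cat > arc.py <<'E'
from h import *
import sys
p,r,s=pose(); M=r.as_matrix()
hin=np.array([.5955,-.1284])
def arc(angs,rad=.067,face=142.):
    for a in angs:
        th=np.radians(face-a); t=np.array([hin[0]+rad*np.cos(th),hin[1]+rad*np.sin(th),.056])
        yaw=np.radians(51-a); y=np.array([np.cos(yaw),np.sin(yaw),0]);z=np.array([0,0,-1.]);x=np.cross(y,z)
        rv=np.degrees(R.from_matrix(M.T@np.stack([x,y,z],1)).as_rotvec())
        print(a,np.round(t,3),np.round(M.T@(t-p),3),np.round(rv,1))
E
python3 - <<'E'
from arc import *
arc(range(0,85,8))
E
```

```text
0 [ 0.543 -0.087  0.056] [ 0.003  0.001 -0.   ] [0. 0. 0.]
8 [ 0.549 -0.08   0.056] [ 0.002  0.01  -0.   ] [0. 0. 8.]
16 [ 0.556 -0.074  0.056] [ 0.001  0.019 -0.   ] [ 0.  0. 16.]
24 [ 0.564 -0.069  0.056] [-0.002  0.028 -0.   ] [ 0.  0. 24.]
32 [ 0.573 -0.065  0.056] [-0.007  0.036 -0.   ] [ 0.  0. 32.]
40 [ 0.582 -0.063  0.056] [-0.012  0.044 -0.   ] [ 0.  0. 40.]
48 [ 0.591 -0.062  0.056] [-0.018  0.051 -0.   ] [ 0.  0. 48.]
56 [ 0.6   -0.062  0.056] [-0.026  0.057 -0.   ] [ 0.  0. 56.]
64 [ 0.609 -0.063  0.056] [-0.034  0.062 -0.   ] [ 0.  0. 64.]
72 [ 0.618 -0.065  0.056] [-0.042  0.065 -0.   ] [ 0.  0. 72.]
80 [ 0.627 -0.069  0.056] [-0.051  0.068 -0.   ] [ 0.  0. 80.]
```

Call:
move_arm:
  targets:
    - {"angular": [0, 0, 8], "linear": [0.002, 0.01, 0], "claw": 0.027}
    - {"angular": [0, 0, 16], "linear": [0.001, 0.019, 0], "claw": 0.027}
    - {"angular": [0, 0, 24], "linear": [-0.002, 0.028, 0], "claw": 0.027}
    - {"angular": [0, 0, 32], "linear": [-0.007, 0.036, 0], "claw": 0.027}
    - {"angular": [0, 0, 40], "linear": [-0.012, 0.044, 0], "claw": 0.027}
    - {"angular": [0, 0, 48], "linear": [-0.018, 0.051, 0], "claw": 0.027}
    - {"angular": [0, 0, 56], "linear": [-0.026, 0.057, 0], "claw": 0.027}
    - {"angular": [0, 0, 64], "linear": [-0.034, 0.062, 0], "claw": 0.027}
    - {"angular": [0, 0, 72], "linear": [-0.042, 0.065, 0], "claw": 0.027}
    - {"angular": [0, 0, 72], "linear": [-0.042, 0.065, 0], "claw": 0.027}

```text
clock: 5.12
position: [0.6183, -0.0651, 0.0554]
tool_rot: [0.0, 0.824, 0.567, 0.0]
wrist_force: [-0.1, 0.2, -0.5]
opening: 0.318
```

```bash
python3 - <<'E'
from arc import *
arc([72,80,88,96,104,112,120,128,136,144,148,152])
shot('scene','s4',(200,185,320,285),6.5)
E
```

```text
72 [ 0.618 -0.065  0.056] [-0.     0.    -0.001] [0.  0.  0.1]
80 [ 0.627 -0.069  0.056] [-0.001  0.01  -0.001] [0.  0.  8.1]
88 [ 0.635 -0.074  0.056] [-0.003  0.019 -0.001] [ 0.   0.  16.1]
96 [ 0.642 -0.08   0.056] [-0.006  0.028 -0.001] [ 0.   0.  24.1]
104 [ 0.648 -0.087  0.056] [-0.01   0.036 -0.001] [ 0.  -0.  32.1]
112 [ 0.654 -0.095  0.056] [-0.015  0.044 -0.001] [ 0.  -0.  40.1]
120 [ 0.658 -0.103  0.056] [-0.022  0.05  -0.001] [ 0.  -0.  48.1]
128 [ 0.661 -0.112  0.056] [-0.029  0.056 -0.001] [ 0.  -0.  56.1]
136 [ 0.662 -0.121  0.056] [-0.037  0.061 -0.001] [ 0.  -0.  64.1]
144 [ 0.662 -0.131  0.056] [-0.046  0.065 -0.001] [ 0.  -0.  72.1]
148 [ 0.662 -0.135  0.056] [-0.05   0.066 -0.001] [ 0.  -0.  76.1]
152 [ 0.661 -0.14   0.056] [-0.055  0.067 -0.001] [ 0.  -0.  80.1]
```

View pics/s4.png

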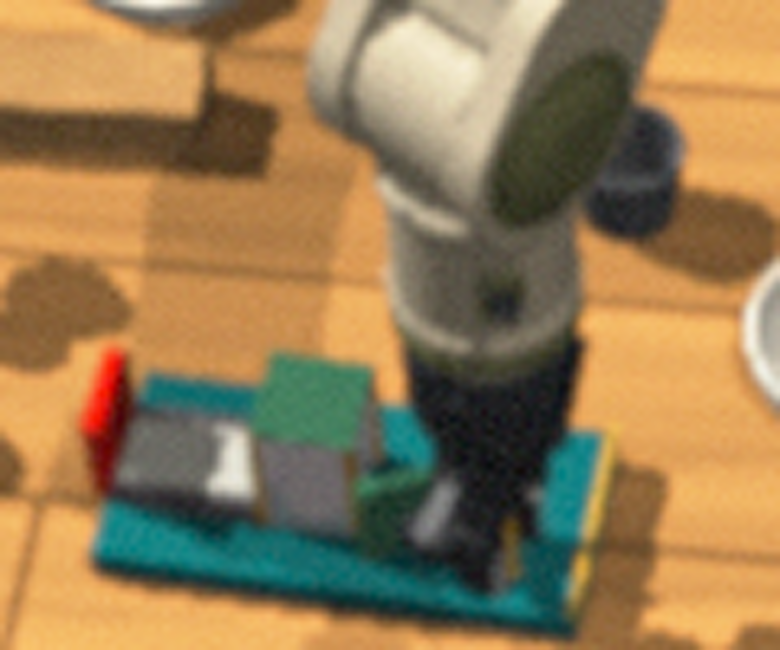

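The door is following: panel from (370,510) to (430,470), post still between the fingers.

Call:
move_arm:
  targets:
    - {"angular": [0, 0, 8], "linear": [-0.001, 0.01, 0], "claw": 0.027}
    - {"angular": [0, 0, 16], "linear": [-0.003, 0.019, 0], "claw": 0.027}
    - {"angular": [0, 0, 24], "linear": [-0.006, 0.028, 0], "claw": 0.027}
    - {"angular": [0, 0, 32], "linear": [-0.01, 0.036, 0], "claw": 0.027}
    - {"angular": [0, 0, 40], "linear": [-0.015, 0.044, 0], "claw": 0.027}
    - {"angular": [0, 0, 48], "linear": [-0.022, 0.05, 0], "claw": 0.027}
    - {"angular": [0, 0, 56], "linear": [-0.029, 0.056, 0], "claw": 0.027}
    - {"angular": [0, 0, 64], "linear": [-0.037, 0.061, 0], "claw": 0.027}
    - {"angular": [0, 0, 72], "linear": [-0.046, 0.065, 0], "claw": 0.027}
    - {"angular": [0, 0, 72], "linear": [-0.046, 0.065, 0], "claw": 0.027}

```text
clock: 6.42
position: [0.6616, -0.1323, 0.0553]
tool_rot: [0.0, 1.0, -0.025, -0.0]
wrist_force: [0.2, -1.3, 0.8]
opening: 0.315
```

```bash
python3 - <<'E'
from arc import *
arc([144,146,148,150,152,154])
shot('scene','s5',(200,215,320,315),6.5)
shot('top','t5',(340,160,460,250),6.5)
E
```

```text
144 [ 0.662 -0.131  0.056] [ 0.001 -0.002 -0.001] [0.  0.  0.1]
146 [ 0.662 -0.133  0.056] [ 0.001  0.001 -0.001] [0.  0.  2.1]
148 [ 0.662 -0.135  0.056] [ 0.001  0.003 -0.001] [0.  0.  4.1]
150 [ 0.662 -0.138  0.056] [ 0.001  0.005 -0.001] [0.  0.  6.1]
152 [ 0.661 -0.14   0.056] [ 0.     0.008 -0.001] [0.  0.  8.1]
154 [ 0.661 -0.142  0.056] [-0.     0.01  -0.001] [ 0.   0.  10.1]
```

View pics/s5.png

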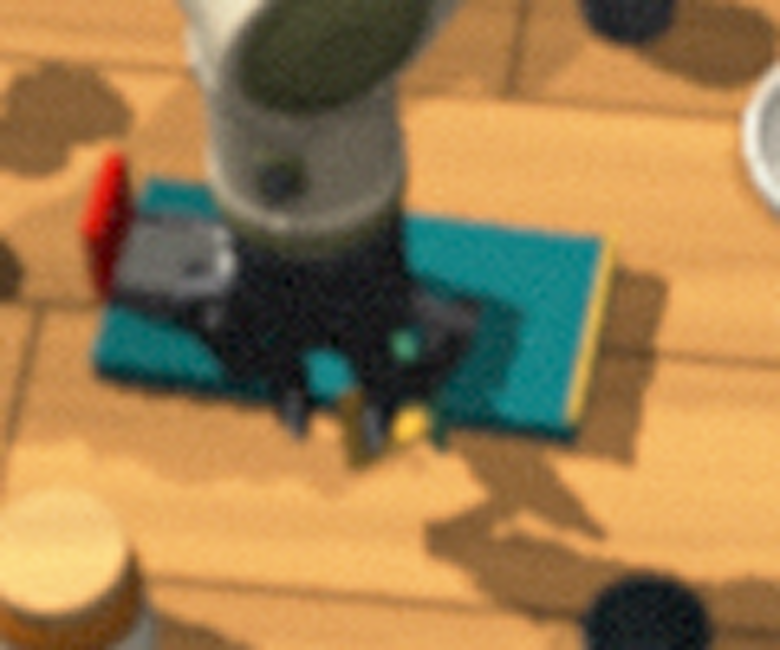

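View pics/t5.png

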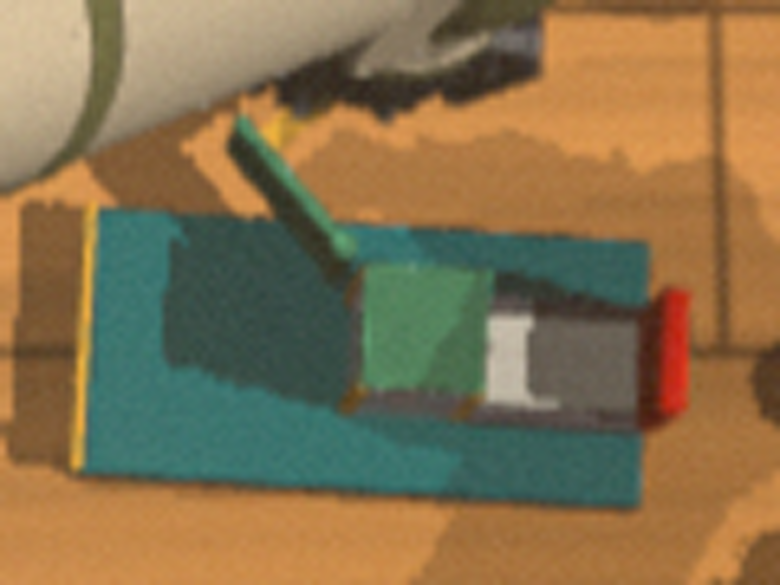

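The door panel in the crop runs from the hinge (345,245) to (240,120), about 2.38 rad. I'll nudge it a bit further, then lift off.

Call:
move_arm:
  targets:
    - {"angular": [0, 0, 3], "linear": [0, 0.003, 0], "claw": 0.027}
    - {"angular": [0, 0, 5], "linear": [0, 0.005, 0], "claw": 0.027}
    - {"angular": [0, 0, 5], "linear": [0, 0.005, 0], "claw": 0.027}
    - {"angular": [0, 0, 5], "linear": [0, 0.003, 0], "claw": 0.027}
    - {"angular": [0, 0, 5], "linear": [0, 0.003, -0.04], "claw": 0.027}
    - {"angular": [0, 0, 5], "linear": [0, 0.003, -0.08], "claw": 0.027}
    - {"angular": [0, 0, 5], "linear": [0, 0.003, -0.1], "claw": 0.027}
    - {"angular": [0, 0, 5], "linear": [0, 0.003, -0.1], "claw": 0.027}

```text
clock: 7.52
position: [0.6625, -0.1345, 0.1563]
tool_rot: [-0.0, 0.998, -0.069, 0.001]
wrist_force: [-0.2, -0.7, -0.5]
opening: 0.315
```

```bash
python3 - <<'E'
from h import *
v=np.load('disp.npy'); c,s=np.cos(v[2]),np.sin(v[2])
def W(x,y,z): return [v[0]+c*x-s*y,v[1]+s*x+c*y,z]
rel(W(0,-.165,.155),-3.5)
print(W(0,-.165,.05))
shot('top','t6',(340,160,460,250),6.5)
E
```

```text
tool->lin [-0.0869  0.2022  0.001 ] pos [ 0.6625 -0.1345  0.1563] jawyaw -97.94164295833556
ang [ 9.000e-02 -1.000e-01 -9.444e+01]
[np.float64(0.5484432823820587), np.float64(-0.3228256450324656), 0.05]
```

View pics/t6.png

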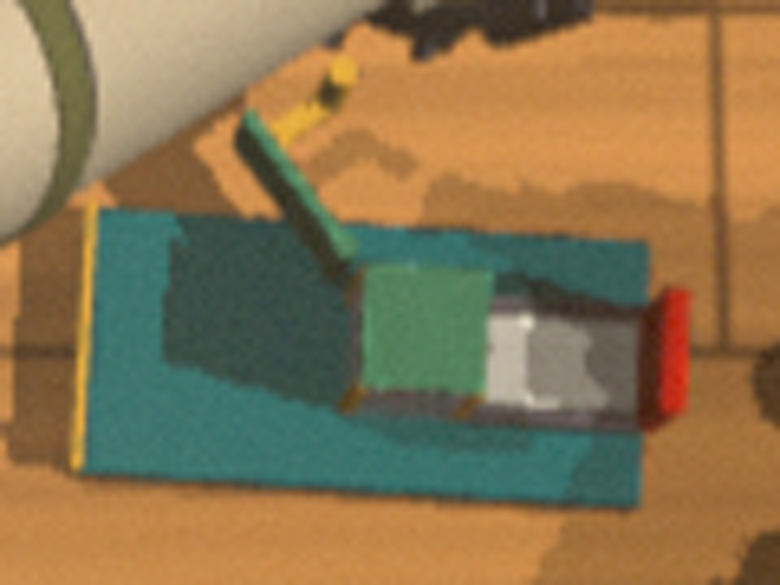

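Call:
move_arm:
  targets:
    - {"angular": [0, 0, -94.4], "linear": [-0.087, 0.202, -0.01], "claw": 0}
    - {"angular": [0, 0, -94.4], "linear": [-0.087, 0.202, -0.01], "claw": 0}
    - {"angular": [0, 0, -94.4], "linear": [-0.087, 0.202, -0.01], "claw": 0}
    - {"angular": [0, 0, -94.4], "linear": [-0.087, 0.202, -0.01], "claw": 0}
    - {"angular": [0, 0, -94.4], "linear": [-0.087, 0.202, -0.01], "claw": 0}
    - {"angular": [0, 0, -94.4], "linear": [-0.087, 0.202, -0.01], "claw": 0}
    - {"angular": [0, 0, -94.4], "linear": [-0.087, 0.202, -0.01], "claw": 0}
    - {"angular": [0, 0, -94.4], "linear": [-0.087, 0.202, -0.01], "claw": 0}
    - {"angular": [0, 0, -94.4], "linear": [-0.087, 0.202, -0.01], "claw": 0}
    - {"angular": [0, 0, -94.4], "linear": [-0.087, 0.202, -0.01], "claw": 0}
    - {"angular": [0, 0, -94.4], "linear": [-0.087, 0.202, 0], "claw": 0}
    - {"angular": [0, 0, -94.4], "linear": [-0.087, 0.202, 0], "claw": 0}

```text
clock: 9.07
position: [0.5471, -0.3219, 0.1538]
tool_rot: [-0.001, 0.729, 0.684, -0.0]
wrist_force: [0.4, 0.0, -0.5]
opening: 0.003
```

```bash
cat >> h.py <<'E'
_v=np.load('disp.npy')
def WD(x,y,z):
    c,s=np.cos(_v[2]),np.sin(_v[2]); return np.array([_v[0]+c*x-s*y,_v[1]+s*x+c*y,z])
def LD(P):
    c,s=np.cos(_v[2]),np.sin(_v[2]); d=np.array(P)[:2]-_v[:2]; return c*d[0]+s*d[1],-s*d[0]+c*d[1]
E
python3 - <<'E'
from h import *
rel(WD(0,-.165,.043),-3.5)
im=shot('top','t7',(340,160,460,250),6.5)
t=cv2.imread('pics/top0.png')
shot('scene','s7',(180,215,300,315),6.5)
# refine paddle: top face edges
print(LD(atz('top',*uv(690,355,(340,160),6.5),.075)),LD(atz('top',*uv(665,355,(340,160),6.5),.075)))
E
```

```text
tool->lin [-0.0009  0.0017  0.1108] pos [ 0.5471 -0.3219  0.1538] jawyaw -3.6802163403658605
ang [-0.13 -0.05 -0.18]
(np.float64(-0.0009739921345950217), np.float64(-0.10507031584517405)) (np.float64(-0.0015816614335325647), np.float64(-0.0952932416315943))
```

View pics/t7.png

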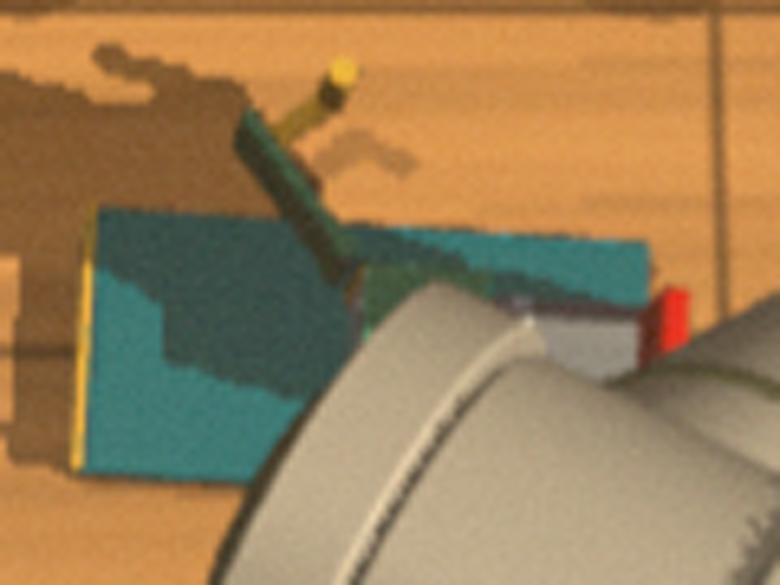

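View pics/s7.png

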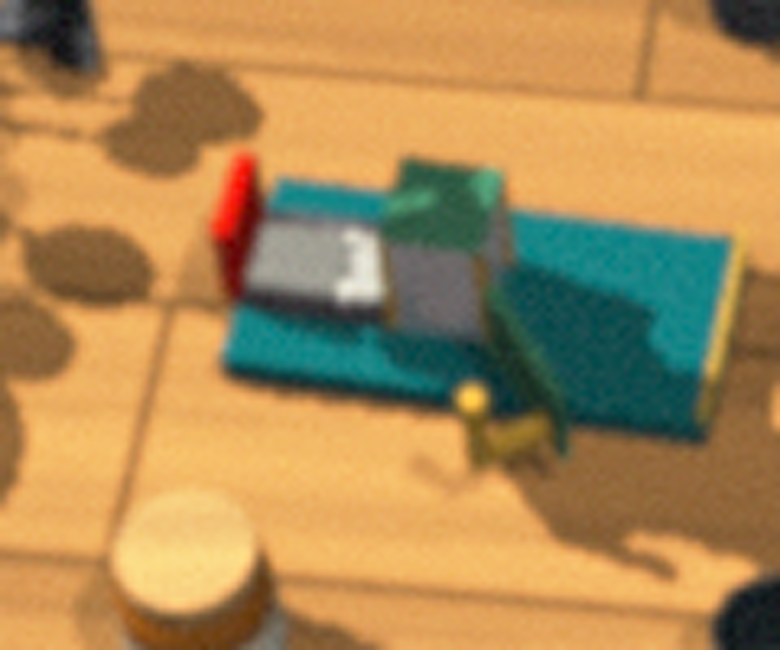

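Door wide open (handle at (343,72) in the top crop), and the plunger's outer face is at about y = -0.105 local. I'm going down behind it.

Call:
move_arm:
  targets:
    - {"angular": [0, 0, 0], "linear": [0, 0, 0.06], "claw": 0}
    - {"angular": [0, 0, 0], "linear": [0, 0, 0.1], "claw": 0}
    - {"angular": [0, 0, 0], "linear": [0, 0, 0.112], "claw": 0}
    - {"angular": [0, 0, 0], "linear": [0, 0, 0.112], "claw": 0}
    - {"angular": [0, 0, 0], "linear": [0, 0, 0.112], "claw": 0}

```text
clock: 9.8
position: [0.5484, -0.3232, 0.0449]
tool_rot: [0.001, 0.729, 0.685, 0.0]
wrist_force: [0.2, 0.5, -0.7]
opening: -0.004
```

```bash
python3 - <<'E'
from h import *
for y in (-.165,-.12,-.06,-.05): rel(WD(0,y,.043),-3.5)
E
```

```text
tool->lin [ 0.0004 -0.      0.0019] pos [ 0.5484 -0.3232  0.0449] jawyaw -3.6067668016319914
ang [ 0.12  0.06 -0.11]
tool->lin [ 0.0454 -0.0001  0.0018] pos [ 0.5484 -0.3232  0.0449] jawyaw -3.6067668016319914
ang [ 0.12  0.06 -0.11]
tool->lin [ 1.054e-01 -1.000e-04  1.800e-03] pos [ 0.5484 -0.3232  0.0449] jawyaw -3.6067668016319914
ang [ 0.12  0.06 -0.11]
tool->lin [ 0.1154 -0.0002  0.0018] pos [ 0.5484 -0.3232  0.0449] jawyaw -3.6067668016319914
ang [ 0.12  0.06 -0.11]
```

Call:
move_arm:
  targets:
    - {"angular": [0, 0, 0], "linear": [0.03, 0, 0], "claw": 0}
    - {"angular": [0, 0, 0], "linear": [0.045, 0, 0], "claw": 0}
    - {"angular": [0, 0, 0], "linear": [0.055, 0, 0], "claw": 0}
    - {"angular": [0, 0, 0], "linear": [0.065, 0, 0], "claw": 0}
    - {"angular": [0, 0, 0], "linear": [0.075, 0, 0], "claw": 0}
    - {"angular": [0, 0, 0], "linear": [0.085, 0, 0], "claw": 0}
    - {"angular": [0, 0, 0], "linear": [0.092, 0, 0], "claw": 0}
    - {"angular": [0, 0, 0], "linear": [0.098, 0, 0], "claw": 0}
    - {"angular": [0, 0, 0], "linear": [0.104, 0, 0], "claw": 0}
    - {"angular": [0, 0, 0], "linear": [0.104, 0, 0], "claw": 0}

```text
clock: 11.05
position: [0.5549, -0.2217, 0.0445]
tool_rot: [0.003, 0.73, 0.684, -0.0]
wrist_force: [-1.3, -7.9, 4.6]
opening: 0.001
```

```bash
python3 - <<'E'
from h import *
p,r,s=pose(); print(LD(p),s['wrist_force'])
shot('scene','s8',(180,215,300,315),6.5)
E
```

```text
(np.float64(0.00019039825287742347), np.float64(-0.06368510567284645)) [-1.26758341 -7.86101237  4.64164919]
```

View pics/s8.png

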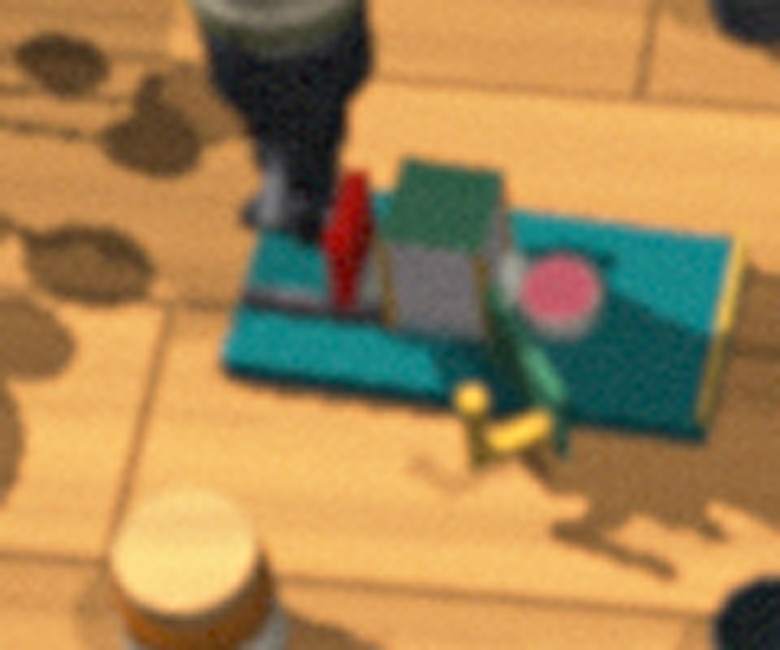

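The tealight has come out, at crop (560,290). About 8 N now, so I'm pushing on until the stop shows in the force.

Call:
move_arm:
  targets:
    - {"angular": [0, 0, 0], "linear": [0.004, 0, 0], "claw": 0}
    - {"angular": [0, 0, 0], "linear": [0.008, 0, 0], "claw": 0}
    - {"angular": [0, 0, 0], "linear": [0.012, 0, 0], "claw": 0}
    - {"angular": [0, 0, 0], "linear": [0.012, 0, 0], "claw": 0}

```text
clock: 11.6
position: [0.5556, -0.2103, 0.0445]
tool_rot: [0.003, 0.73, 0.684, -0.0]
wrist_force: [-1.7, -9.8, 4.5]
opening: 0.001
```

Call:
move_arm:
  targets:
    - {"angular": [0, 0, 0], "linear": [0.002, 0, 0], "claw": 0}
    - {"angular": [0, 0, 0], "linear": [0.004, 0, 0], "claw": 0}
    - {"angular": [0, 0, 0], "linear": [0.004, 0, 0], "claw": 0}

```text
clock: 11.98
position: [0.5557, -0.2092, 0.0447]
tool_rot: [0.004, 0.731, 0.683, -0.001]
wrist_force: [-1.8, -16.3, 2.5]
opening: 0.001
```

Stop reached at 16 N. Letting the plunger back.

Call:
move_arm:
  targets:
    - {"angular": [0, 0, 0], "linear": [-0.015, 0, 0], "claw": 0}
    - {"angular": [0, 0, 0], "linear": [-0.035, 0, 0], "claw": 0}
    - {"angular": [0, 0, 0], "linear": [-0.055, 0, 0], "claw": 0}
    - {"angular": [0, 0, 0], "linear": [-0.075, 0, 0], "claw": 0}
    - {"angular": [0, 0, 0], "linear": [-0.1, 0, 0], "claw": 0}
    - {"angular": [0, 0, 0], "linear": [-0.12, 0, 0], "claw": 0}
    - {"angular": [0, 0, 0], "linear": [-0.12, 0, -0.05], "claw": 0}
    - {"angular": [0, 0, 0], "linear": [-0.12, 0, -0.1], "claw": 0}
    - {"angular": [0, 0, 0], "linear": [-0.12, 0, -0.1], "claw": 0}

```text
clock: 13.1
position: [0.5491, -0.3237, 0.1467]
tool_rot: [0.002, 0.729, 0.685, 0.001]
wrist_force: [0.7, 1.0, -0.5]
opening: -0.005
```

```bash
python3 - <<'E'
from h import *
p,r,s=pose(); print(LD(p),s['wrist_force'])
shot('scene','s9',(180,215,300,315),6.5)
shot('top','t9',(340,160,460,250),6.5)
rel(WD(0,.064,.12),-3.5)
E
```

```text
(np.float64(0.0006813032146650144), np.float64(-0.16587454918530006)) [ 0.65884272  0.98669158 -0.4555614 ]
tool->lin [0.2283 0.0007 0.0235] pos [ 0.5477 -0.3221  0.1433] jawyaw -3.5579209586727814
ang [ 0.02 -0.04 -0.06]
```

View pics/s9.png

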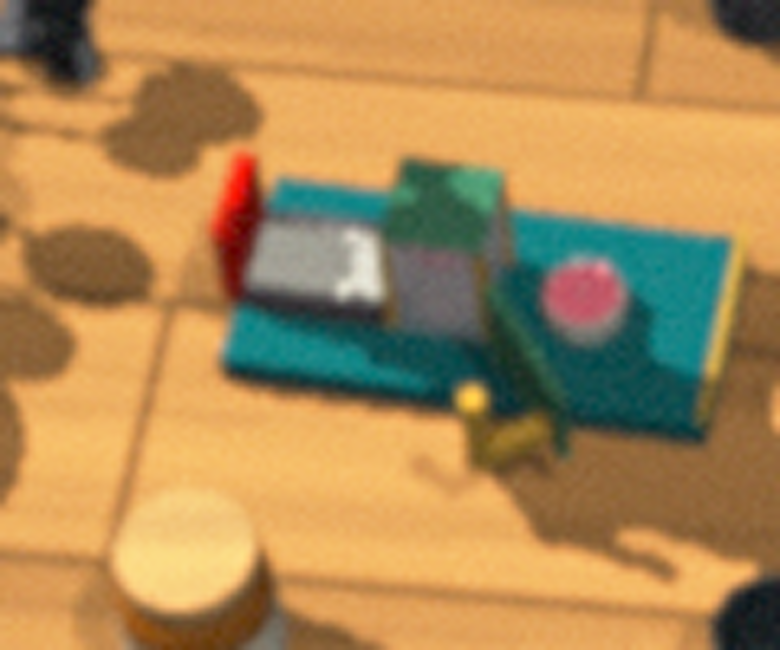

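View pics/t9.png

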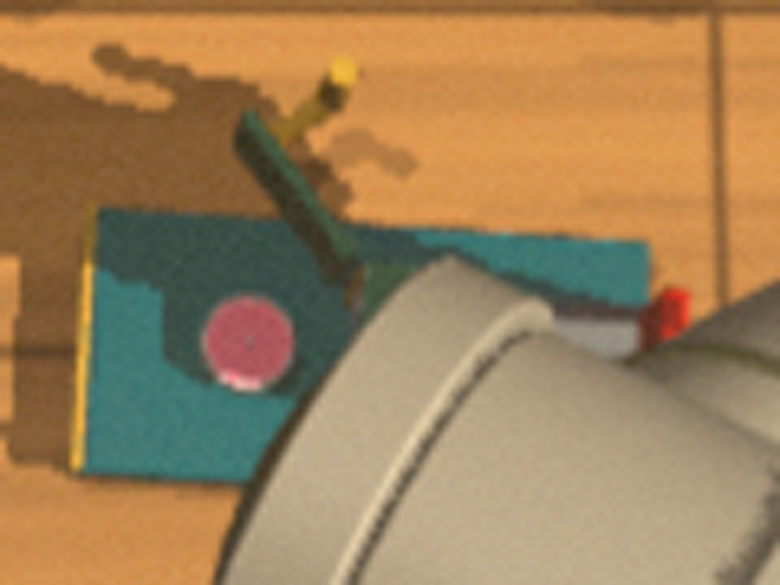

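The tealight sits on the apron at top crop (249,342). The plunger is back at rest.

```bash
python3 - <<'E'
from h import *
P=atz('top',*uv(249,341,(340,160),6.5),.034); print(P,LD(P))
rel([P[0],P[1],.12],-3.5)
E
```

```text
[ 0.56389321 -0.09389446  0.034     ] (np.float64(0.0012941828984265637), np.float64(0.06444828255193243))
tool->lin [0.2288 0.002  0.0235] pos [ 0.5477 -0.3221  0.1433] jawyaw -3.5579209586727814
ang [ 0.02 -0.04 -0.06]
```

Call:
move_arm:
  targets:
    - {"angular": [0, 0, 0], "linear": [0.06, 0.001, 0], "claw": 0.06}
    - {"angular": [0, 0, 0], "linear": [0.12, 0.001, 0], "claw": 0.06}
    - {"angular": [0, 0, 0], "linear": [0.18, 0.001, 0], "claw": 0.06}
    - {"angular": [0, 0, 0], "linear": [0.229, 0.001, 0], "claw": 0.06}
    - {"angular": [0, 0, 0], "linear": [0.229, 0.001, 0.04], "claw": 0.06}
    - {"angular": [0, 0, 0], "linear": [0.229, 0.001, 0.075], "claw": 0.06}
    - {"angular": [0, 0, 0], "linear": [0.229, 0.001, 0.09], "claw": 0.06}
    - {"angular": [0, 0, 0], "linear": [0.229, 0.001, 0.09], "claw": 0.06}

```text
clock: 14.2
position: [0.562, -0.0944, 0.052]
tool_rot: [-0.001, 0.729, 0.684, -0.001]
wrist_force: [-0.8, -0.0, 0.2]
opening: 0.702
```

```bash
python3 - <<'E'
from h import *
P=[.5632,-.0941]
shot('scene','s10',(180,215,300,315),6.5)
rel([P[0],P[1],.0225],-3.5)
print(manip.sense()['wrist_force'],manip.sense()['opening'])
E
```

```text
tool->lin [0.0005 0.0005 0.0306] pos [ 0.5627 -0.0946  0.0531] jawyaw -3.637859359934265
ang [-0.06  0.   -0.14]
[-0.02587001 -0.78119317 -0.52351794] 0.702557686858406
```

View pics/s10.png

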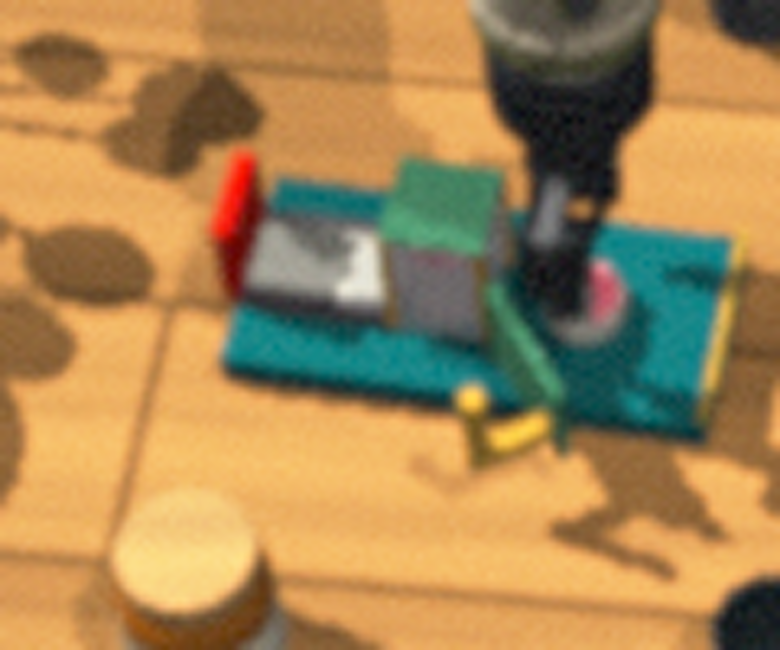

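Call:
move_arm:
  force: 20
  targets:
    - {"angular": [0, 0, 0], "linear": [0, 0, 0.012], "claw": 0.06}
    - {"angular": [0, 0, 0], "linear": [0, 0, 0.022], "claw": 0.06}
    - {"angular": [0, 0, 0], "linear": [0, 0, 0.03], "claw": 0.06}
    - {"angular": [0, 0, 0], "linear": [0, 0, 0.03], "claw": 0.06}
    - {"angular": [0, 0, 0], "linear": [0, 0, 0.03], "claw": 0.048}
    - {"angular": [0, 0, 0], "linear": [0, 0, 0.03], "claw": 0.04}
    - {"angular": [0, 0, 0], "linear": [0, 0, 0.03], "claw": 0.034}
    - {"angular": [0, 0, 0], "linear": [0, 0, 0.03], "claw": 0.03}
    - {"angular": [0, 0, 0], "linear": [0, 0, 0.03], "claw": 0.03}
    - {"angular": [0, 0, 0], "linear": [0, 0, 0.03], "claw": 0.03}

```text
clock: 15.5
position: [0.5633, -0.0942, 0.0238]
tool_rot: [0.0, 0.729, 0.685, 0.0]
wrist_force: [-1.1, 0.2, 6.4]
opening: 0.433
```

```bash
python3 - <<'E'
from h import *
p,r,s=pose(); print(p,LD(p),s['wrist_force'],s['opening']*.0854)
shot('scene','s11',(180,215,300,315),6.5)
E
```

```text
[ 0.5632703  -0.09416407  0.02375081] (np.float64(0.0006891019096529373), np.float64(0.06414074309544907)) [-1.09106276  0.24002323  6.42833326] 0.03700654893860357
```

View pics/s11.png

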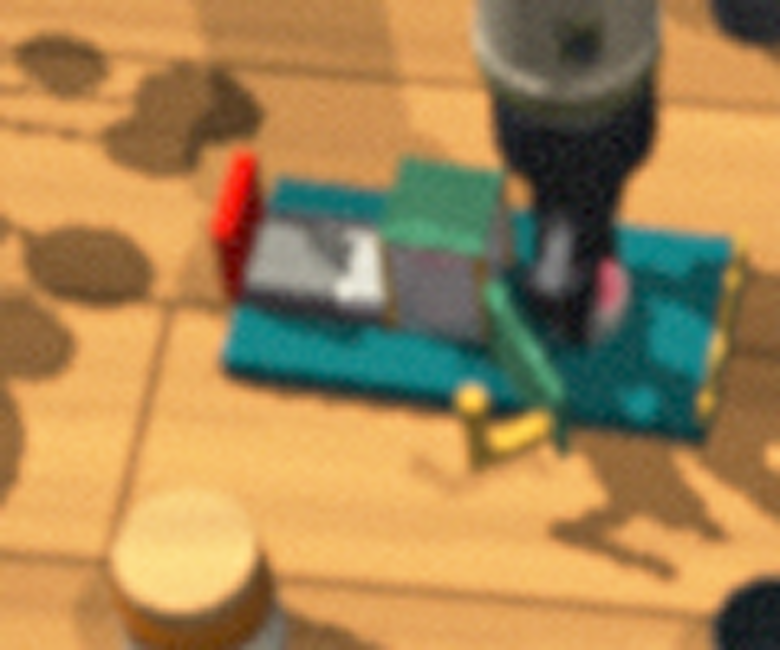

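Gripped (opening 37 mm). Lifting and re-measuring the dishes.

Call:
move_arm:
  targets:
    - {"angular": [0, 0, 0], "linear": [0, 0, -0.015], "claw": 0.03}
    - {"angular": [0, 0, 0], "linear": [0, 0, -0.045], "claw": 0.03}
    - {"angular": [0, 0, 0], "linear": [0, 0, -0.09], "claw": 0.03}
    - {"angular": [0, 0, 0], "linear": [0, 0, -0.12], "claw": 0.03}
    - {"angular": [0, 0, 0], "linear": [0, 0, -0.12], "claw": 0.03}

```text
clock: 16.18
position: [0.564, -0.0942, 0.1461]
tool_rot: [0.001, 0.729, 0.685, 0.002]
wrist_force: [-0.4, -0.4, -0.3]
opening: 0.43
```

```bash
cat >> h.py <<'E'
M_={'yellow':((24,180,80),(34,255,255)),'white':((0,0,90),(180,80,255)),'black':((0,0,0),(180,255,62))}
def dish(im,col,guess,rad=45):
    """guess world xy; ellipse fit of the dish blob in top image at rim height"""
    u,v=proj('top',[guess[0],guess[1],.022])[0].astype(int)
    hsv=cv2.cvtColor(im,cv2.COLOR_BGR2HSV); mm=cv2.inRange(hsv,*M_[col]); z=np.zeros_like(mm)
    z[v-rad:v+rad,u-rad:u+rad]=mm[v-rad:v+rad,u-rad:u+rad]
    c=max(cv2.findContours(z,cv2.RETR_EXTERNAL,cv2.CHAIN_APPROX_NONE)[0],key=cv2.contourArea)
    (cx,cy),(a,b),_=cv2.fitEllipse(c); P=atz('top',cx,cy,.022 if col!='black' else .022); print(col,np.round([cx,cy,a,b],1),np.round(P,4)); return P
E
python3 - <<'E'
from h import *
im=shot('top','t12'); shot('scene','s12',(180,185,300,285),6.5)
y=dish(im,'yellow',(.44,.3185),32)
w=dish(im,'white',(.44,.0926),30)
b=dish(im,'black',(.6046,.338),30)
rel([.44,.0926,.145],-3.5)
print(manip.sense()['opening'])
E
```

```text
yellow [220.1 259.6  44.3  45. ] [0.44   0.3185 0.022 ]
white [305.7 259.6  66.8  71. ] [0.4403 0.0947 0.022 ]
black [214.3 197.6  41.4  43.1] [0.6049 0.338  0.022 ]
tool->lin [ 0.1783 -0.1342 -0.0013] pos [ 0.5629 -0.0937  0.1437] jawyaw -3.561831545089598
ang [ 0.03 -0.02 -0.06]
0.4267798338327943
```

View pics/t12.png

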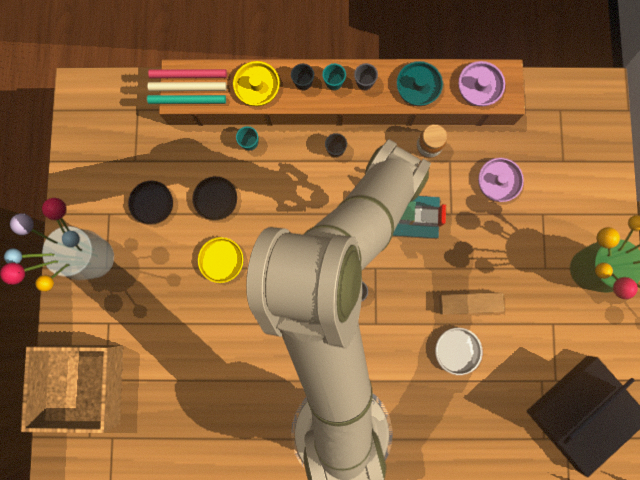

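View pics/s12.png

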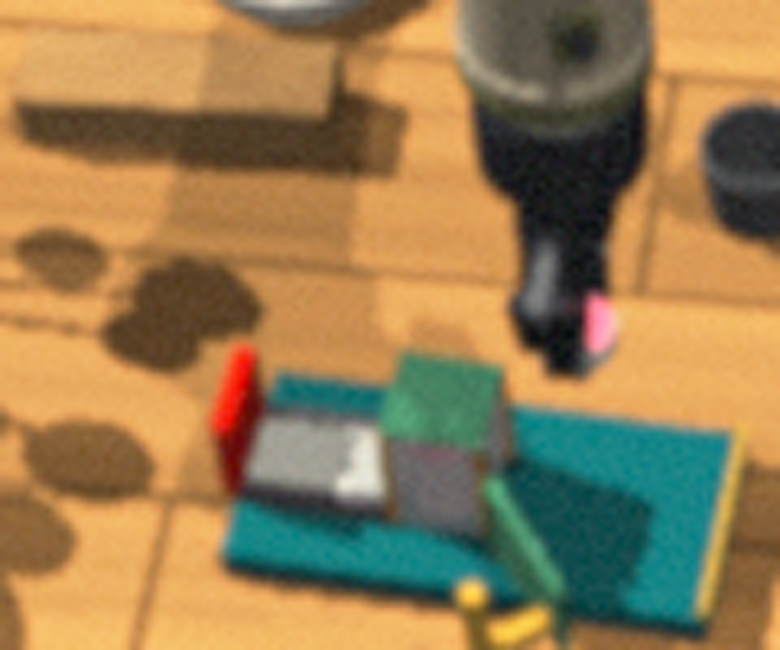

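Yellow and black are where they were. Tealight held level at scene crop (600,325). Going to the yellow dish first, since the arm hides the white one in the top view.

```bash
python3 - <<'E'
from h import *
rel([.44,.3185,.10],-3.5)
E
```

```text
tool->lin [ 0.4037 -0.1483  0.0437] pos [ 0.5629 -0.0937  0.1437] jawyaw -3.561831545089598
ang [ 0.03 -0.02 -0.06]
```

Call:
move_arm:
  targets:
    - {"angular": [0, 0, 0], "linear": [0.04, -0.015, 0], "claw": 0.03}
    - {"angular": [0, 0, 0], "linear": [0.09, -0.033, 0], "claw": 0.03}
    - {"angular": [0, 0, 0], "linear": [0.14, -0.052, 0], "claw": 0.03}
    - {"angular": [0, 0, 0], "linear": [0.19, -0.07, 0], "claw": 0.03}
    - {"angular": [0, 0, 0], "linear": [0.24, -0.088, 0], "claw": 0.03}
    - {"angular": [0, 0, 0], "linear": [0.29, -0.107, 0], "claw": 0.03}
    - {"angular": [0, 0, 0], "linear": [0.34, -0.125, 0], "claw": 0.03}
    - {"angular": [0, 0, 0], "linear": [0.38, -0.14, 0], "claw": 0.03}
    - {"angular": [0, 0, 0], "linear": [0.404, -0.148, 0.01], "claw": 0.03}
    - {"angular": [0, 0, 0], "linear": [0.404, -0.148, 0.035], "claw": 0.03}
    - {"angular": [0, 0, 0], "linear": [0.404, -0.148, 0.05], "claw": 0.03}
    - {"angular": [0, 0, 0], "linear": [0.404, -0.148, 0.05], "claw": 0.03}

```text
clock: 17.77
position: [0.4405, 0.3168, 0.092]
tool_rot: [0.0, 0.73, 0.684, -0.001]
wrist_force: [-0.5, -0.5, 0.2]
opening: 0.429
```

```bash
python3 - <<'E'
from h import *
im=shot('scene','s13',(360,190,460,290),6)
rel([.44,.3185,.011],-3.5)
print(manip.sense()['wrist_force'],manip.sense()['opening'])
# expected yellow rim extents in scene
a=np.linspace(0,6.28,9)[:-1]; q=proj('scene',np.c_[.44+.06*np.cos(a),.3185+.06*np.sin(a),0*a+.022]); print(np.round((q-[360,190])*6))
E
```

```text
tool->lin [ 0.0015 -0.0009  0.0818] pos [0.4409 0.3171 0.0928] jawyaw -3.7108838886191804
ang [-0.05  0.08 -0.21]
[ 0.19696974 -0.28145239  0.10637347] 0.42615805405085044
[[276. 391.]
 [358. 371.]
 [390. 309.]
 [356. 243.]
 [276. 211.]
 [196. 230.]
 [162. 290.]
 [193. 357.]]
```

View pics/s13.png

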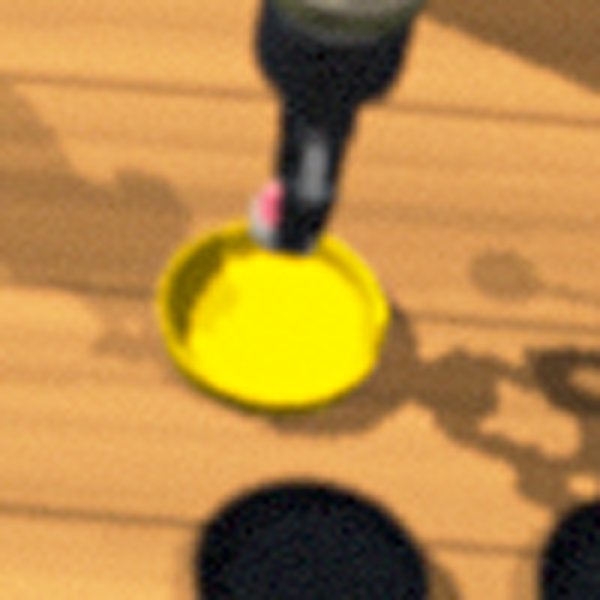

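Call:
move_arm:
  targets:
    - {"angular": [0, 0, 0], "linear": [0.0015, -0.001, 0.03], "claw": 0.03}
    - {"angular": [0, 0, 0], "linear": [0.0015, -0.001, 0.055], "claw": 0.03}
    - {"angular": [0, 0, 0], "linear": [0.0015, -0.001, 0.068], "claw": 0.03}
    - {"angular": [0, 0, 0], "linear": [0.0015, -0.001, 0.075], "claw": 0.03}
    - {"angular": [0, 0, 0], "linear": [0.0015, -0.001, 0.079], "claw": 0.03}
    - {"angular": [0, 0, 0], "linear": [0.0015, -0.001, 0.081], "claw": 0.03}
    - {"angular": [0, 0, 0], "linear": [0.0015, -0.001, 0.081], "claw": 0.03}
    - {"angular": [0, 0, 0], "linear": [0.0015, -0.001, 0.081], "claw": 0.03}

```text
clock: 18.82
position: [0.4398, 0.3201, 0.0126]
tool_rot: [0.0, 0.729, 0.685, 0.0]
wrist_force: [0.2, 0.4, 0.2]
opening: 0.432
```

Call:
move_arm:
  targets:
    - {"angular": [0, 0, 0], "linear": [0, 0, 0.001], "claw": 0.03}
    - {"angular": [0, 0, 0], "linear": [0, 0, 0.002], "claw": 0.03}
    - {"angular": [0, 0, 0], "linear": [0, 0, 0.002], "claw": 0.03}

```text
clock: 19.2
position: [0.4396, 0.3199, 0.0102]
tool_rot: [0.0, 0.729, 0.685, -0.0]
wrist_force: [0.5, 0.7, 0.4]
opening: 0.431
```

Call:
move_arm:
  targets:
    - {"angular": [0, 0, 0], "linear": [0, 0, 0.001], "claw": 0.03}
    - {"angular": [0, 0, 0], "linear": [0, 0, 0.001], "claw": 0.03}
    - {"angular": [0, 0, 0], "linear": [0, 0, 0.001], "claw": 0.03}

```text
clock: 19.58
position: [0.4397, 0.32, 0.0097]
tool_rot: [-0.0, 0.729, 0.685, 0.0]
wrist_force: [-1.5, -0.1, 7.4]
opening: 0.433
```

Touchdown (7 N). Releasing slowly.

Call:
move_arm:
  targets:
    - {"angular": [0, 0, 0], "linear": [0, 0, 0], "claw": 0.038}
    - {"angular": [0, 0, 0], "linear": [0, 0, 0], "claw": 0.042}
    - {"angular": [0, 0, 0], "linear": [0, 0, 0], "claw": 0.048}
    - {"angular": [0, 0, 0], "linear": [0, 0, 0], "claw": 0.056}
    - {"angular": [0, 0, 0], "linear": [0, 0, 0], "claw": 0.058}
    - {"angular": [0, 0, 0], "linear": [0, 0, -0.01], "claw": 0.058}
    - {"angular": [0, 0, 0], "linear": [0, 0, -0.04], "claw": 0.058}
    - {"angular": [0, 0, 0], "linear": [0, 0, -0.1], "claw": 0.058}
    - {"angular": [0, 0, 0], "linear": [0, 0, -0.14], "claw": 0.058}
    - {"angular": [0, 0, 0], "linear": [0, 0, -0.14], "claw": 0.058}

```text
clock: 20.82
position: [0.4407, 0.3209, 0.1525]
tool_rot: [-0.0, 0.729, 0.685, 0.003]
wrist_force: [0.3, -0.5, -0.5]
opening: 0.679
```

```bash
python3 - <<'E'
from h import *
im=shot('scene','s14',(360,190,460,290),6)
rel(WD(.17,-.06,.19),-3.5)
rel(WD(0,-.165,.15),-3.5)
E
```

```text
tool->lin [-0.5303  0.3183 -0.0399] pos [0.4399 0.3206 0.1509] jawyaw -3.5567559261394113
ang [ 0.1  -0.14 -0.06]
tool->lin [-6.355e-01  1.483e-01 -5.000e-04] pos [0.4399 0.3206 0.1509] jawyaw -3.5567559261394113
ang [ 0.1  -0.14 -0.06]
```

View pics/s14.png

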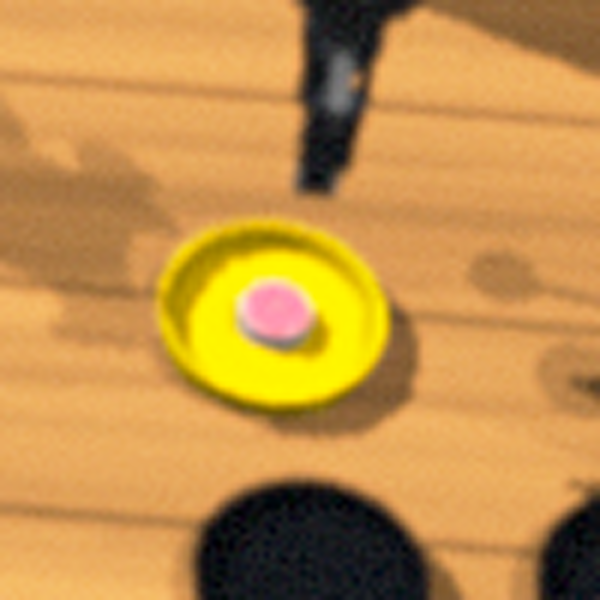

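The first tealight is flat and central in the yellow dish, at (277,312) with the rim centred on (273,313). Back to the plunger.

Call:
move_arm:
  targets:
    - {"angular": [0, 0, 0], "linear": [-0.05, 0.012, 0], "claw": 0}
    - {"angular": [0, 0, 0], "linear": [-0.11, 0.026, 0], "claw": 0}
    - {"angular": [0, 0, 0], "linear": [-0.17, 0.04, 0], "claw": 0}
    - {"angular": [0, 0, 0], "linear": [-0.23, 0.054, 0], "claw": 0}
    - {"angular": [0, 0, 0], "linear": [-0.29, 0.068, 0], "claw": 0}
    - {"angular": [0, 0, 0], "linear": [-0.35, 0.082, 0], "claw": 0}
    - {"angular": [0, 0, 0], "linear": [-0.41, 0.096, 0], "claw": 0}
    - {"angular": [0, 0, 0], "linear": [-0.47, 0.11, 0], "claw": 0}
    - {"angular": [0, 0, 0], "linear": [-0.53, 0.124, 0], "claw": 0}
    - {"angular": [0, 0, 0], "linear": [-0.59, 0.138, 0], "claw": 0}
    - {"angular": [0, 0, 0], "linear": [-0.6355, 0.148, 0], "claw": 0}
    - {"angular": [0, 0, 0], "linear": [-0.6355, 0.148, 0], "claw": 0}

```text
clock: 22.38
position: [0.5462, -0.3279, 0.1481]
tool_rot: [0.0, 0.731, 0.683, -0.001]
wrist_force: [-0.8, 1.5, -0.1]
opening: 0.001
```

```bash
python3 - <<'E'
from h import *
im=shot('top','t15')
for a in (('yellow',(.44,.3185),32),('white',(.44,.0926),30),('black',(.6046,.338),30)): dish(im,*a)
rel(WD(0,-.165,.043),-3.5)
E
```

```text
yellow [220.1 259.7  44.2  45. ] [0.4399 0.3185 0.022 ]
white [306.5 259.7  45.2  45.4] [0.44   0.0926 0.022 ]
black [214.3 197.6  41.4  43.2] [0.6049 0.338  0.022 ]
tool->lin [0.0023 0.0022 0.1048] pos [ 0.5463 -0.325   0.1478] jawyaw -3.777252874181387
ang [-0.11 -0.03 -0.28]
```

View pics/t15.png

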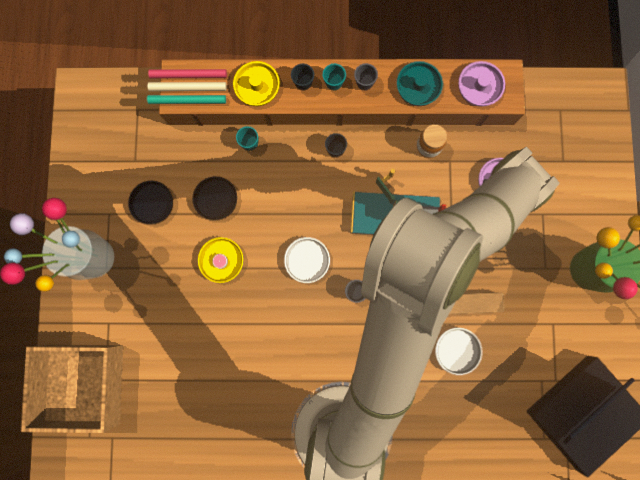

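All dishes are unmoved and the tealight in yellow is at (219,261). Second stroke.

Call:
move_arm:
  targets:
    - {"angular": [0, 0, 0], "linear": [0.002, 0.002, 0.05], "claw": 0}
    - {"angular": [0, 0, 0], "linear": [0.002, 0.002, 0.09], "claw": 0}
    - {"angular": [0, 0, 0], "linear": [0.002, 0.002, 0.104], "claw": 0}
    - {"angular": [0, 0, 0], "linear": [0.002, 0.002, 0.104], "claw": 0}
    - {"angular": [0, 0, 0], "linear": [0.002, 0.002, 0.104], "claw": 0}

```text
clock: 23.05
position: [0.5503, -0.3219, 0.0466]
tool_rot: [0.001, 0.729, 0.685, 0.0]
wrist_force: [0.2, -0.4, 0.4]
opening: 0.004
```

```bash
python3 - <<'E'
from h import *
p,r,s=pose(); print(LD(p),p[2]); rel(WD(0,-.05,.043),-3.5)
E
```

```text
(np.float64(0.0018108658955853906), np.float64(-0.16391465857923576)) 0.04660161257747934
tool->lin [ 0.1139 -0.0019  0.0035] pos [ 0.5503 -0.3219  0.0466] jawyaw -3.582196937026348
ang [ 0.09  0.04 -0.08]
```

Call:
move_arm:
  targets:
    - {"angular": [0, 0, 0], "linear": [0.03, -0.001, 0.002], "claw": 0}
    - {"angular": [0, 0, 0], "linear": [0.045, -0.002, 0.003], "claw": 0}
    - {"angular": [0, 0, 0], "linear": [0.055, -0.002, 0.003], "claw": 0}
    - {"angular": [0, 0, 0], "linear": [0.065, -0.002, 0.003], "claw": 0}
    - {"angular": [0, 0, 0], "linear": [0.075, -0.002, 0.003], "claw": 0}
    - {"angular": [0, 0, 0], "linear": [0.085, -0.002, 0.003], "claw": 0}
    - {"angular": [0, 0, 0], "linear": [0.092, -0.002, 0.003], "claw": 0}
    - {"angular": [0, 0, 0], "linear": [0.099, -0.002, 0.003], "claw": 0}
    - {"angular": [0, 0, 0], "linear": [0.106, -0.002, 0.003], "claw": 0}
    - {"angular": [0, 0, 0], "linear": [0.113, -0.002, 0.003], "claw": 0}
    - {"angular": [0, 0, 0], "linear": [0.117, -0.002, 0.003], "claw": 0}
    - {"angular": [0, 0, 0], "linear": [0.117, -0.002, 0.003], "claw": 0}

```text
clock: 24.55
position: [0.5554, -0.2093, 0.0434]
tool_rot: [0.003, 0.73, 0.683, -0.001]
wrist_force: [-1.3, -11.5, 3.6]
opening: -0.001
```

Call:
move_arm:
  targets:
    - {"angular": [0, 0, 0], "linear": [0.002, 0, 0], "claw": 0}
    - {"angular": [0, 0, 0], "linear": [0.003, 0, 0], "claw": 0}
    - {"angular": [0, 0, 0], "linear": [0.003, 0, 0], "claw": 0}

```text
clock: 24.92
position: [0.5555, -0.2092, 0.0436]
tool_rot: [0.005, 0.731, 0.682, -0.002]
wrist_force: [-2.3, -19.9, 1.0]
opening: -0.0
```

At the stop (20 N). Letting it back.

Call:
move_arm:
  targets:
    - {"angular": [0, 0, 0], "linear": [-0.015, 0, 0], "claw": 0}
    - {"angular": [0, 0, 0], "linear": [-0.035, 0, 0], "claw": 0}
    - {"angular": [0, 0, 0], "linear": [-0.055, 0, 0], "claw": 0}
    - {"angular": [0, 0, 0], "linear": [-0.075, 0, 0], "claw": 0}
    - {"angular": [0, 0, 0], "linear": [-0.1, 0, 0], "claw": 0}
    - {"angular": [0, 0, 0], "linear": [-0.12, 0, 0], "claw": 0}
    - {"angular": [0, 0, 0], "linear": [-0.12, 0, -0.05], "claw": 0}
    - {"angular": [0, 0, 0], "linear": [-0.12, 0, -0.1], "claw": 0}
    - {"angular": [0, 0, 0], "linear": [-0.12, 0, -0.1], "claw": 0.06}
    - {"angular": [0, 0, 0], "linear": [-0.12, 0, -0.1], "claw": 0.06}

```text
clock: 26.18
position: [0.5476, -0.3209, 0.1419]
tool_rot: [-0.0, 0.729, 0.685, 0.0]
wrist_force: [-0.0, 0.5, 0.2]
opening: 0.422
```

```bash
python3 - <<'E'
from h import *
shot('top','t16',(340,160,460,250),6.5)
rel([.5632,-.0941,.12],-3.5)
E
```

```text
tool->lin [0.2273 0.0018 0.0216] pos [ 0.5473 -0.3208  0.1413] jawyaw -3.5559878705769625
ang [-0.08 -0.07 -0.06]
```

View pics/t16.png

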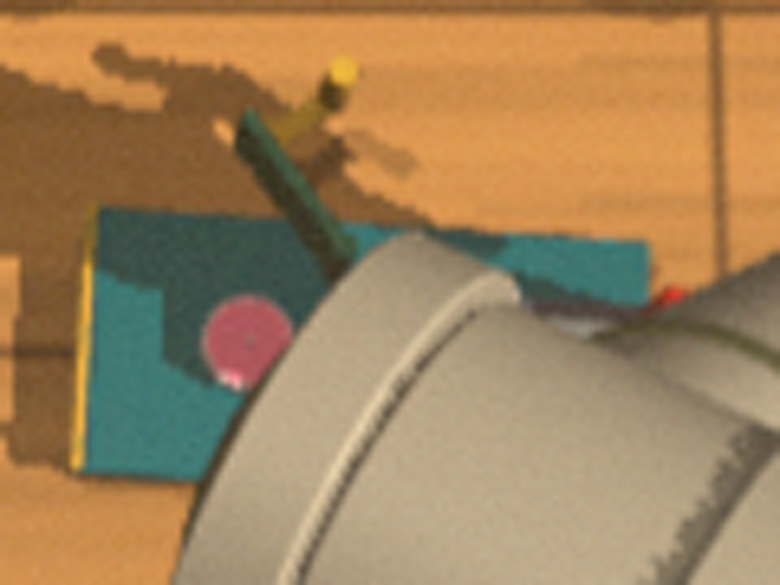

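The second tealight is at the same place, (248,342). Picking it.

Call:
move_arm:
  force: 20
  targets:
    - {"angular": [0, 0, 0], "linear": [0.06, 0.001, 0], "claw": 0.06}
    - {"angular": [0, 0, 0], "linear": [0.12, 0.002, 0], "claw": 0.06}
    - {"angular": [0, 0, 0], "linear": [0.18, 0.002, 0], "claw": 0.06}
    - {"angular": [0, 0, 0], "linear": [0.227, 0.002, 0], "claw": 0.06}
    - {"angular": [0, 0, 0], "linear": [0.227, 0.002, 0.04], "claw": 0.06}
    - {"angular": [0, 0, 0], "linear": [0.227, 0.002, 0.075], "claw": 0.06}
    - {"angular": [0, 0, 0], "linear": [0.227, 0.002, 0.085], "claw": 0.06}
    - {"angular": [0, 0, 0], "linear": [0.227, 0.002, 0.085], "claw": 0.06}

```text
clock: 27.22
position: [0.5633, -0.0955, 0.0565]
tool_rot: [-0.001, 0.729, 0.684, -0.001]
wrist_force: [-0.5, -1.3, 1.3]
opening: 0.706
```

```bash
python3 - <<'E'
from h import *
rel([.5632,-.0941,.025],-3.5)
E
```

```text
tool->lin [ 0.0014 -0.0001  0.0315] pos [ 0.5633 -0.0955  0.0565] jawyaw -3.6376026596324182
ang [-0.12  0.   -0.14]
```

Call:
move_arm:
  targets:
    - {"angular": [0, 0, 0], "linear": [0.001, 0, 0.012], "claw": 0.06}
    - {"angular": [0, 0, 0], "linear": [0.001, 0, 0.022], "claw": 0.06}
    - {"angular": [0, 0, 0], "linear": [0.001, 0, 0.031], "claw": 0.06}
    - {"angular": [0, 0, 0], "linear": [0.001, 0, 0.031], "claw": 0.06}
    - {"angular": [0, 0, 0], "linear": [0.001, 0, 0.031], "claw": 0.048}
    - {"angular": [0, 0, 0], "linear": [0.001, 0, 0.031], "claw": 0.04}
    - {"angular": [0, 0, 0], "linear": [0.001, 0, 0.031], "claw": 0.034}
    - {"angular": [0, 0, 0], "linear": [0.001, 0, 0.031], "claw": 0.03}
    - {"angular": [0, 0, 0], "linear": [0.001, 0, 0.031], "claw": 0.03}
    - {"angular": [0, 0, 0], "linear": [0.001, 0, 0.031], "claw": 0.03}

```text
clock: 28.48
position: [0.5642, -0.0942, 0.0268]
tool_rot: [0.0, 0.729, 0.685, 0.0]
wrist_force: [-0.3, -0.4, 6.1]
opening: 0.426
```

Call:
move_arm:
  targets:
    - {"angular": [0, 0, 0], "linear": [0, 0, -0.015], "claw": 0.03}
    - {"angular": [0, 0, 0], "linear": [0, 0, -0.045], "claw": 0.03}
    - {"angular": [0, 0, 0], "linear": [0, 0, -0.09], "claw": 0.03}
    - {"angular": [0, 0, 0], "linear": [0, 0, -0.12], "claw": 0.03}
    - {"angular": [0, 0, 0], "linear": [0, 0, -0.12], "claw": 0.03}

```text
clock: 29.1
position: [0.5651, -0.0942, 0.1491]
tool_rot: [0.002, 0.729, 0.685, 0.002]
wrist_force: [1.3, 0.4, -0.4]
opening: 0.43
```

```bash
python3 - <<'E'
from h import *
im=shot('top','t17')
for a in (('yellow',(.44,.3185),32),('black',(.6046,.338),30)): dish(im,*a)
shot('scene','s17',(200,185,380,285),4.4)
rel([.6048,.338,.144],-3.5)
rel([.44,.0926,.144],-3.5)
E
```

```text
yellow [224.7 260.3  37.7  46.9] [0.4382 0.3063 0.022 ]
black [214.4 197.7  41.7  42.9] [0.6048 0.3377 0.022 ]
tool->lin [0.4334 0.014  0.0029] pos [ 0.5639 -0.0937  0.1467] jawyaw -3.5631087306802396
ang [ 0.04 -0.02 -0.06]
tool->lin [ 0.1783 -0.1352  0.0027] pos [ 0.5639 -0.0937  0.1467] jawyaw -3.5631087306802396
ang [ 0.04 -0.02 -0.06]
```

View pics/s17.png

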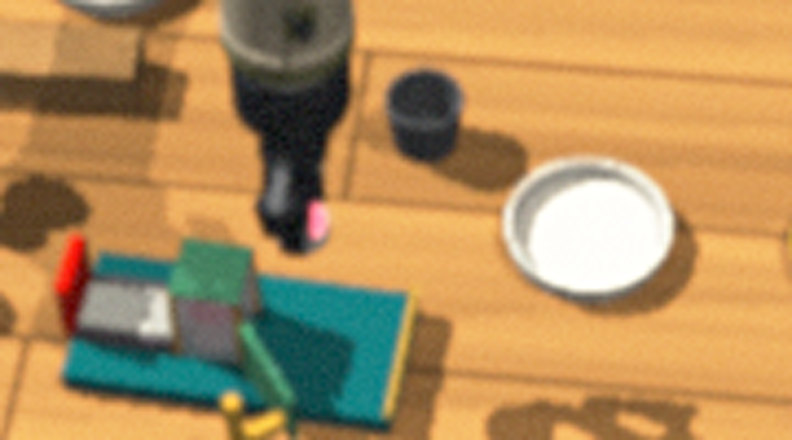

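```bash
python3 - <<'E'
from h import *
crop(cv2.imread('pics/t17_full.png'),'t17c',(120,160,320,310),4)
E
```

```text
(no output)
```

View pics/t17c.png

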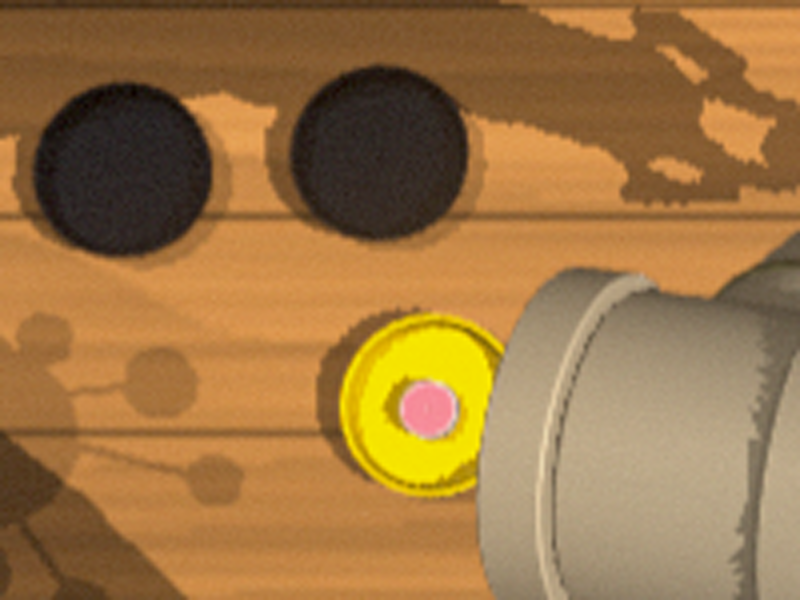

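The yellow dish was knocked about 2 cm to the right. Its rim spans x 340 to ~522, and the tealight at (429,408) is still central. Black is unmoved: centre (379,153) in the crop. Placing the second tealight there.

Call:
move_arm:
  targets:
    - {"angular": [0, 0, 0], "linear": [0.04, 0.001, 0], "claw": 0.03}
    - {"angular": [0, 0, 0], "linear": [0.09, 0.003, 0], "claw": 0.03}
    - {"angular": [0, 0, 0], "linear": [0.145, 0.005, 0], "claw": 0.03}
    - {"angular": [0, 0, 0], "linear": [0.2, 0.007, 0], "claw": 0.03}
    - {"angular": [0, 0, 0], "linear": [0.255, 0.009, 0], "claw": 0.03}
    - {"angular": [0, 0, 0], "linear": [0.31, 0.011, 0], "claw": 0.03}
    - {"angular": [0, 0, 0], "linear": [0.365, 0.013, 0], "claw": 0.03}
    - {"angular": [0, 0, 0], "linear": [0.41, 0.015, 0], "claw": 0.03}
    - {"angular": [0, 0, 0], "linear": [0.4325, 0.015, 0.01], "claw": 0.03}
    - {"angular": [0, 0, 0], "linear": [0.4325, 0.015, 0.035], "claw": 0.03}
    - {"angular": [0, 0, 0], "linear": [0.4325, 0.015, 0.05], "claw": 0.03}
    - {"angular": [0, 0, 0], "linear": [0.4325, 0.015, 0.05], "claw": 0.03}

```text
clock: 30.7
position: [0.6054, 0.3348, 0.0946]
tool_rot: [-0.0, 0.73, 0.684, -0.002]
wrist_force: [0.5, 0.2, 1.0]
opening: 0.424
```

```bash
python3 - <<'E'
from h import *
im=shot('scene','s18',(350,220,500,320),5.2)
rel([.604,.337,.016],-3.5)
a=np.linspace(0,6.28,5)[:-1]; q=proj('scene',np.c_[.604+.06*np.cos(a),.337+.06*np.sin(a),0*a+.022]); print(np.round((q-[350,220])*5.2))
E
```

```text
tool->lin [ 0.0019 -0.0021  0.0798] pos [0.6061 0.3351 0.0958] jawyaw -3.693585606419451
ang [-0.05  0.07 -0.19]
[[323. 421.]
 [427. 341.]
 [322. 246.]
 [218. 323.]]
```

View pics/s18.png

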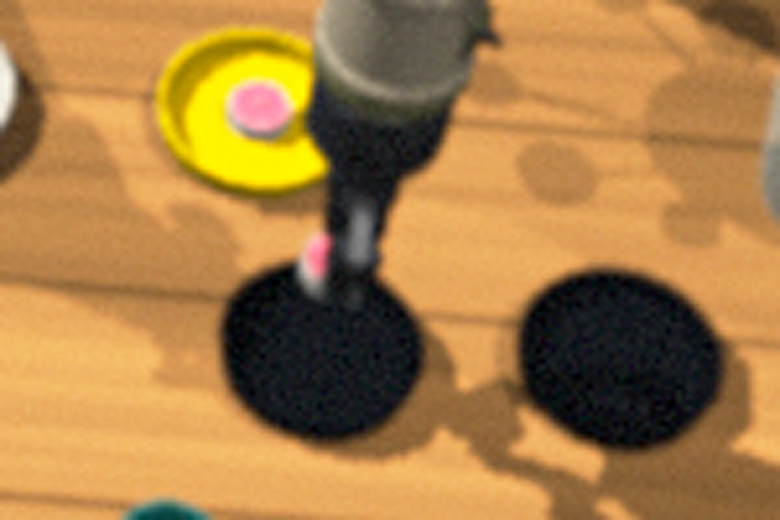

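Call:
move_arm:
  targets:
    - {"angular": [0, 0, 0], "linear": [0.001, -0.002, 0.03], "claw": 0.03}
    - {"angular": [0, 0, 0], "linear": [0.001, -0.002, 0.055], "claw": 0.03}
    - {"angular": [0, 0, 0], "linear": [0.001, -0.002, 0.068], "claw": 0.03}
    - {"angular": [0, 0, 0], "linear": [0.001, -0.002, 0.075], "claw": 0.03}
    - {"angular": [0, 0, 0], "linear": [0.001, -0.002, 0.079], "claw": 0.03}
    - {"angular": [0, 0, 0], "linear": [0.001, -0.002, 0.079], "claw": 0.03}
    - {"angular": [0, 0, 0], "linear": [0.001, -0.002, 0.079], "claw": 0.03}

```text
clock: 31.62
position: [0.6045, 0.3378, 0.0179]
tool_rot: [0.0, 0.729, 0.685, 0.0]
wrist_force: [-0.5, 0.3, 0.2]
opening: 0.425
```

Call:
move_arm:
  targets:
    - {"angular": [0, 0, 0], "linear": [0, 0, 0.0015], "claw": 0.03}
    - {"angular": [0, 0, 0], "linear": [0, 0, 0.0035], "claw": 0.03}
    - {"angular": [0, 0, 0], "linear": [0, 0, 0.0035], "claw": 0.03}
    - {"angular": [0, 0, 0], "linear": [0, 0, 0.0035], "claw": 0.03}

```text
clock: 32.12
position: [0.6041, 0.3377, 0.0138]
tool_rot: [0.0, 0.729, 0.685, -0.0]
wrist_force: [0.7, -1.1, -0.1]
opening: 0.426
```

Call:
move_arm:
  targets:
    - {"angular": [0, 0, 0], "linear": [0, 0, 0.001], "claw": 0.03}
    - {"angular": [0, 0, 0], "linear": [0, 0, 0.001], "claw": 0.03}
    - {"angular": [0, 0, 0], "linear": [0, 0, 0.001], "claw": 0.03}

```text
clock: 32.5
position: [0.6042, 0.3377, 0.0129]
tool_rot: [0.0, 0.729, 0.685, 0.0]
wrist_force: [-0.2, -0.5, 1.2]
opening: 0.43
```

Call:
move_arm:
  targets:
    - {"angular": [0, 0, 0], "linear": [0, 0, 0.0005], "claw": 0.03}
    - {"angular": [0, 0, 0], "linear": [0, 0, 0.0005], "claw": 0.03}

```text
clock: 32.75
position: [0.6042, 0.3377, 0.0128]
tool_rot: [-0.0, 0.729, 0.685, 0.0]
wrist_force: [-1.9, 0.3, 5.7]
opening: 0.429
```

Touchdown. Releasing.

Call:
move_arm:
  targets:
    - {"angular": [0, 0, 0], "linear": [0, 0, 0], "claw": 0.038}
    - {"angular": [0, 0, 0], "linear": [0, 0, 0], "claw": 0.042}
    - {"angular": [0, 0, 0], "linear": [0, 0, 0], "claw": 0.048}
    - {"angular": [0, 0, 0], "linear": [0, 0, 0], "claw": 0.056}
    - {"angular": [0, 0, 0], "linear": [0, 0, 0], "claw": 0.058}
    - {"angular": [0, 0, 0], "linear": [0, 0, -0.01], "claw": 0.058}
    - {"angular": [0, 0, 0], "linear": [0, 0, -0.04], "claw": 0.058}
    - {"angular": [0, 0, 0], "linear": [0, 0, -0.1], "claw": 0.058}
    - {"angular": [0, 0, 0], "linear": [0, 0, -0.14], "claw": 0.058}
    - {"angular": [0, 0, 0], "linear": [0, 0, -0.14], "claw": 0.058}

```text
clock: 34.0
position: [0.606, 0.3382, 0.1566]
tool_rot: [0.001, 0.729, 0.685, 0.003]
wrist_force: [-0.9, 0.6, -0.4]
opening: 0.678
```

```bash
python3 - <<'E'
from h import *
im=shot('scene','s19',(350,190,500,320),5.2)
rel([.52,-.05,.16],-3.5)
rel(WD(0,-.165,.15),-3.5)
E
```

```text
tool->lin [-0.3926 -0.0603 -0.0066] pos [0.6047 0.3381 0.1544] jawyaw -3.5868361627109784
ang [ 0.14 -0.13 -0.09]
tool->lin [-0.6632 -0.0148  0.0029] pos [0.6047 0.3381 0.1544] jawyaw -3.5868361627109784
ang [ 0.14 -0.13 -0.09]
```

View pics/s19.png

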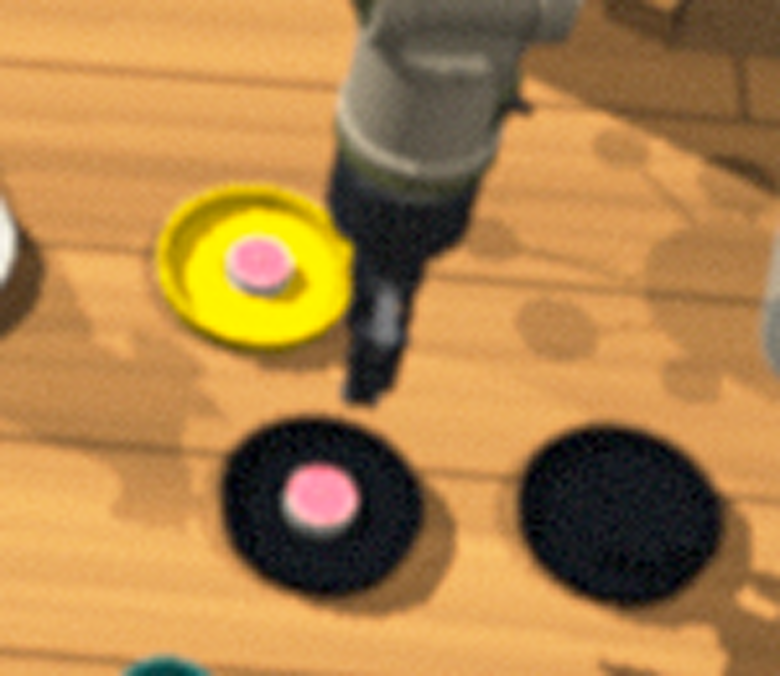

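The black dish holds its tealight at (320,498), dish centre (322,503). Third stroke.

Call:
move_arm:
  targets:
    - {"angular": [0, 0, 0], "linear": [-0.06, -0.001, 0], "claw": 0}
    - {"angular": [0, 0, 0], "linear": [-0.12, -0.003, 0], "claw": 0}
    - {"angular": [0, 0, 0], "linear": [-0.18, -0.004, 0], "claw": 0}
    - {"angular": [0, 0, 0], "linear": [-0.24, -0.005, 0], "claw": 0}
    - {"angular": [0, 0, 0], "linear": [-0.3, -0.007, 0], "claw": 0}
    - {"angular": [0, 0, 0], "linear": [-0.36, -0.008, 0], "claw": 0}
    - {"angular": [0, 0, 0], "linear": [-0.42, -0.009, 0], "claw": 0}
    - {"angular": [0, 0, 0], "linear": [-0.48, -0.011, 0], "claw": 0}
    - {"angular": [0, 0, 0], "linear": [-0.54, -0.012, 0], "claw": 0}
    - {"angular": [0, 0, 0], "linear": [-0.6, -0.013, 0], "claw": 0}
    - {"angular": [0, 0, 0], "linear": [-0.663, -0.015, 0], "claw": 0}
    - {"angular": [0, 0, 0], "linear": [-0.663, -0.015, 0], "claw": 0}

```text
clock: 35.55
position: [0.5449, -0.3292, 0.1518]
tool_rot: [0.001, 0.732, 0.682, -0.001]
wrist_force: [-1.0, -0.2, 0.3]
opening: 0.001
```

```bash
python3 - <<'E'
from h import *
im=shot('top','t20')
for a in (('yellow',(.44,.2985),32),('white',(.44,.0926),30),('black',(.6046,.338),30)): dish(im,*a)
crop(im,'t20c',(120,160,340,310),3.6)
rel(WD(0,-.165,.043),-3.5)
E
```

```text
yellow [227.4 260.8  44.2  45.1] [0.437  0.2994 0.022 ]
white [306.6 259.7  45.2  45.3] [0.44   0.0925 0.022 ]
black [214.3 197.6  41.3  43.1] [0.605 0.338 0.022]
tool->lin [0.0032 0.0027 0.1083] pos [ 0.5458 -0.3258  0.1513] jawyaw -3.879028739341813
ang [-0.1   0.03 -0.38]
```

View pics/t20c.png

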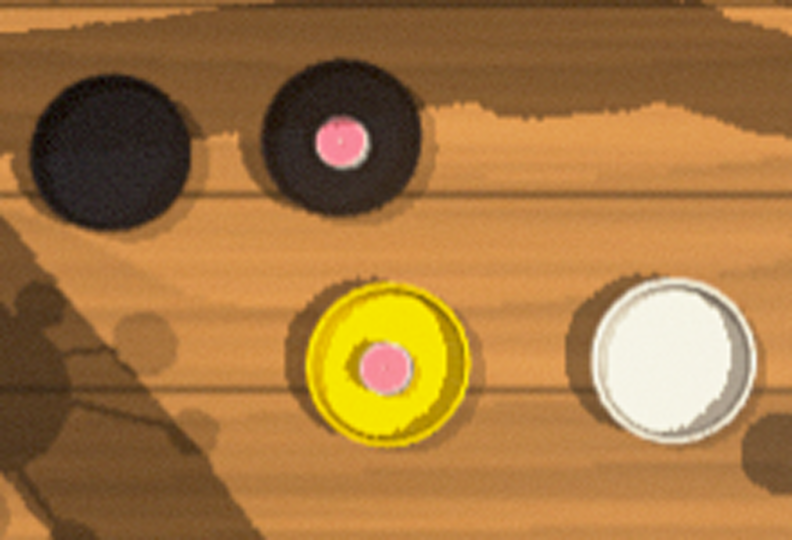

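Both tealights are central, at (385,369) in yellow and (342,142) in black, and white is unmoved. Going down and pushing.

Call:
move_arm:
  targets:
    - {"angular": [0, 0, 0], "linear": [0.001, 0.001, 0.05], "claw": 0}
    - {"angular": [0, 0, 0], "linear": [0.001, 0.001, 0.09], "claw": 0}
    - {"angular": [0, 0, 0], "linear": [0.001, 0.001, 0.11], "claw": 0}
    - {"angular": [0, 0, 0], "linear": [0.001, 0.001, 0.11], "claw": 0}
    - {"angular": [0, 0, 0], "linear": [0.001, 0.001, 0.11], "claw": 0}

```text
clock: 36.22
position: [0.5493, -0.3223, 0.0434]
tool_rot: [0.001, 0.729, 0.685, 0.0]
wrist_force: [0.1, 0.2, -0.7]
opening: -0.0
```

```bash
python3 - <<'E'
from h import *
p,r,s=pose(); print(LD(p),p[2]); rel(WD(0,-.05,.043),-3.5)
E
```

```text
(np.float64(0.000797109171747034), np.float64(-0.1644526006164843)) 0.04342197638424711
tool->lin [ 0.1145 -0.0009  0.0003] pos [ 0.5493 -0.3223  0.0434] jawyaw -3.584646421644354
ang [ 0.07  0.04 -0.08]
```

Call:
move_arm:
  targets:
    - {"angular": [0, 0, 0], "linear": [0.03, 0, 0], "claw": 0}
    - {"angular": [0, 0, 0], "linear": [0.045, -0.001, 0], "claw": 0}
    - {"angular": [0, 0, 0], "linear": [0.055, -0.001, 0], "claw": 0}
    - {"angular": [0, 0, 0], "linear": [0.065, -0.001, 0], "claw": 0}
    - {"angular": [0, 0, 0], "linear": [0.075, -0.001, 0], "claw": 0}
    - {"angular": [0, 0, 0], "linear": [0.085, -0.001, 0], "claw": 0}
    - {"angular": [0, 0, 0], "linear": [0.092, -0.001, 0], "claw": 0}
    - {"angular": [0, 0, 0], "linear": [0.099, -0.001, 0], "claw": 0}
    - {"angular": [0, 0, 0], "linear": [0.106, -0.001, 0], "claw": 0}
    - {"angular": [0, 0, 0], "linear": [0.113, -0.001, 0], "claw": 0}
    - {"angular": [0, 0, 0], "linear": [0.118, -0.001, 0], "claw": 0}
    - {"angular": [0, 0, 0], "linear": [0.118, -0.001, 0], "claw": 0}

```text
clock: 37.72
position: [0.5556, -0.2092, 0.0435]
tool_rot: [0.004, 0.73, 0.683, -0.001]
wrist_force: [-1.2, -12.3, 2.7]
opening: 0.002
```

Call:
move_arm:
  targets:
    - {"angular": [0, 0, 0], "linear": [0.001, 0, 0], "claw": 0}
    - {"angular": [0, 0, 0], "linear": [0.002, 0, 0], "claw": 0}
    - {"angular": [0, 0, 0], "linear": [0.002, 0, 0], "claw": 0}

```text
clock: 38.1
position: [0.5556, -0.2092, 0.0436]
tool_rot: [0.005, 0.731, 0.683, -0.002]
wrist_force: [-1.6, -17.1, 1.7]
opening: -0.004
```

Stop again (17 N, same position). Letting it back.

Call:
move_arm:
  targets:
    - {"angular": [0, 0, 0], "linear": [-0.015, 0, 0], "claw": 0}
    - {"angular": [0, 0, 0], "linear": [-0.035, 0, 0], "claw": 0}
    - {"angular": [0, 0, 0], "linear": [-0.055, 0, 0], "claw": 0}
    - {"angular": [0, 0, 0], "linear": [-0.075, 0, 0], "claw": 0}
    - {"angular": [0, 0, 0], "linear": [-0.1, 0, 0], "claw": 0}
    - {"angular": [0, 0, 0], "linear": [-0.12, 0, 0], "claw": 0}
    - {"angular": [0, 0, 0], "linear": [-0.12, 0, -0.05], "claw": 0}
    - {"angular": [0, 0, 0], "linear": [-0.12, 0, -0.1], "claw": 0}
    - {"angular": [0, 0, 0], "linear": [-0.12, 0, -0.1], "claw": 0.06}
    - {"angular": [0, 0, 0], "linear": [-0.12, 0, -0.1], "claw": 0.06}

```text
clock: 39.35
position: [0.5475, -0.3214, 0.1419]
tool_rot: [-0.0, 0.729, 0.685, 0.0]
wrist_force: [-0.2, -0.2, -0.2]
opening: 0.418
```

```bash
python3 - <<'E'
from h import *
shot('top','t21',(340,160,460,250),6.5)
rel([.5632,-.0941,.12],-3.5)
E
```

```text
tool->lin [0.2277 0.0019 0.0216] pos [ 0.5472 -0.3213  0.1413] jawyaw -3.559739240701657
ang [-0.08 -0.07 -0.06]
```

View pics/t21.png

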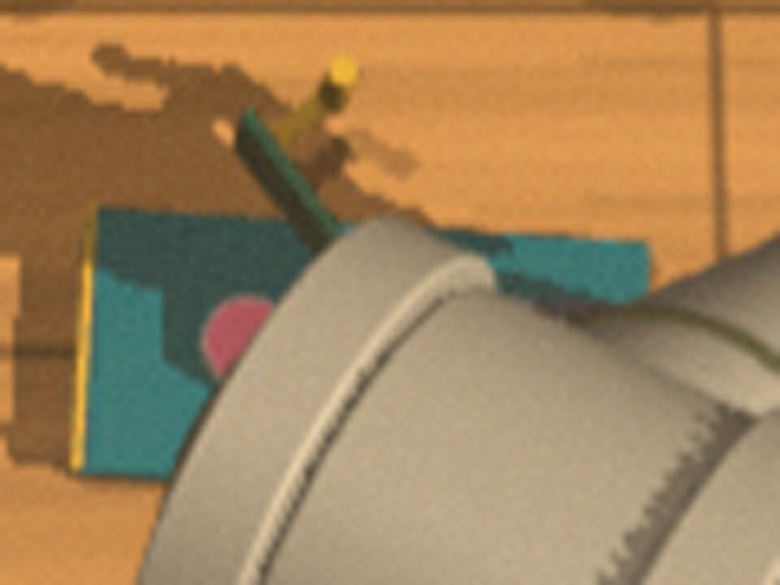

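The third tealight has its left edge at (202,340), the same as before. Picking it.

Call:
move_arm:
  force: 20
  targets:
    - {"angular": [0, 0, 0], "linear": [0.06, 0.001, 0], "claw": 0.06}
    - {"angular": [0, 0, 0], "linear": [0.12, 0.002, 0], "claw": 0.06}
    - {"angular": [0, 0, 0], "linear": [0.18, 0.002, 0], "claw": 0.06}
    - {"angular": [0, 0, 0], "linear": [0.228, 0.002, 0], "claw": 0.06}
    - {"angular": [0, 0, 0], "linear": [0.228, 0.002, 0.04], "claw": 0.06}
    - {"angular": [0, 0, 0], "linear": [0.228, 0.002, 0.075], "claw": 0.06}
    - {"angular": [0, 0, 0], "linear": [0.228, 0.002, 0.085], "claw": 0.06}
    - {"angular": [0, 0, 0], "linear": [0.228, 0.002, 0.085], "claw": 0.06}

```text
clock: 40.4
position: [0.5633, -0.0951, 0.0566]
tool_rot: [-0.001, 0.729, 0.684, -0.001]
wrist_force: [-0.3, 0.1, -0.3]
opening: 0.702
```

```bash
python3 - <<'E'
from h import *
rel([.5632,-.0941,.025],-3.5)
E
```

```text
tool->lin [ 0.001  -0.0001  0.0316] pos [ 0.5633 -0.0951  0.0566] jawyaw -3.635093169458306
ang [-0.12  0.   -0.14]
```

Call:
move_arm:
  targets:
    - {"angular": [0, 0, 0], "linear": [0.001, 0, 0.012], "claw": 0.06}
    - {"angular": [0, 0, 0], "linear": [0.001, 0, 0.022], "claw": 0.06}
    - {"angular": [0, 0, 0], "linear": [0.001, 0, 0.031], "claw": 0.06}
    - {"angular": [0, 0, 0], "linear": [0.001, 0, 0.031], "claw": 0.06}
    - {"angular": [0, 0, 0], "linear": [0.001, 0, 0.031], "claw": 0.048}
    - {"angular": [0, 0, 0], "linear": [0.001, 0, 0.031], "claw": 0.04}
    - {"angular": [0, 0, 0], "linear": [0.001, 0, 0.031], "claw": 0.034}
    - {"angular": [0, 0, 0], "linear": [0.001, 0, 0.031], "claw": 0.03}
    - {"angular": [0, 0, 0], "linear": [0.001, 0, 0.031], "claw": 0.03}
    - {"angular": [0, 0, 0], "linear": [0.001, 0, 0.031], "claw": 0.03}

```text
clock: 41.65
position: [0.5643, -0.0937, 0.0267]
tool_rot: [0.0, 0.729, 0.685, 0.0]
wrist_force: [0.1, 0.7, 7.0]
opening: 0.427
```

Call:
move_arm:
  targets:
    - {"angular": [0, 0, 0], "linear": [0, 0, -0.015], "claw": 0.03}
    - {"angular": [0, 0, 0], "linear": [0, 0, -0.045], "claw": 0.03}
    - {"angular": [0, 0, 0], "linear": [0, 0, -0.09], "claw": 0.03}
    - {"angular": [0, 0, 0], "linear": [0, 0, -0.12], "claw": 0.03}
    - {"angular": [0, 0, 0], "linear": [0, 0, -0.12], "claw": 0.03}

```text
clock: 42.28
position: [0.5651, -0.0937, 0.1491]
tool_rot: [0.001, 0.729, 0.685, 0.002]
wrist_force: [0.1, 0.1, 0.5]
opening: 0.429
```

```bash
python3 - <<'E'
from h import *
shot('scene','s22',(200,185,380,285),4.4)
a=np.linspace(0,6.28,5)[:-1]; q=proj('scene',np.c_[.44+.06*np.cos(a),.0925+.06*np.sin(a),0*a+.022]); print(np.round((q-[200,185])*4.4))
rel([.44,.0925,.144],-3.5)
E
```

```text
[[585. 282.]
 [675. 222.]
 [598. 151.]
 [508. 208.]]
tool->lin [ 0.1778 -0.1357  0.0034] pos [ 0.5644 -0.0934  0.1477] jawyaw -3.565327271637787
ang [ 0.13 -0.02 -0.07]
```

View pics/s22.png

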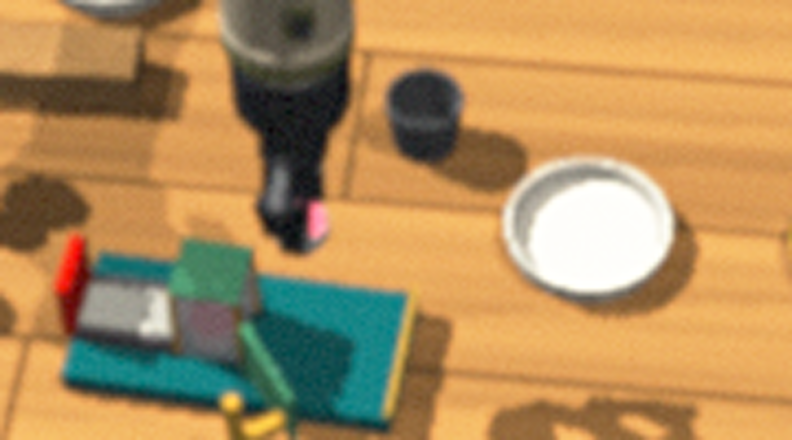

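The white dish is where it was. Placing the third tealight there.

Call:
move_arm:
  targets:
    - {"angular": [0, 0, 0], "linear": [0.036, -0.027, 0], "claw": 0.03}
    - {"angular": [0, 0, 0], "linear": [0.072, -0.055, 0], "claw": 0.03}
    - {"angular": [0, 0, 0], "linear": [0.108, -0.082, 0], "claw": 0.03}
    - {"angular": [0, 0, 0], "linear": [0.144, -0.109, 0], "claw": 0.03}
    - {"angular": [0, 0, 0], "linear": [0.178, -0.136, 0], "claw": 0.03}
    - {"angular": [0, 0, 0], "linear": [0.178, -0.136, 0.02], "claw": 0.03}
    - {"angular": [0, 0, 0], "linear": [0.178, -0.136, 0.05], "claw": 0.03}
    - {"angular": [0, 0, 0], "linear": [0.178, -0.136, 0.05], "claw": 0.03}
    - {"angular": [0, 0, 0], "linear": [0.178, -0.136, 0.05], "claw": 0.03}

```text
clock: 43.45
position: [0.4393, 0.092, 0.0965]
tool_rot: [-0.0, 0.729, 0.684, -0.0]
wrist_force: [0.1, -0.4, -0.7]
opening: 0.431
```

```bash
python3 - <<'E'
from h import *
shot('scene','s23',(270,185,390,285),6)
rel([.44,.0925,.018],-3.5)
E
```

```text
tool->lin [0.0004 0.0003 0.0788] pos [0.4396 0.0922 0.0968] jawyaw -3.6371966031494423
ang [ 0.01  0.   -0.14]
```

View pics/s23.png

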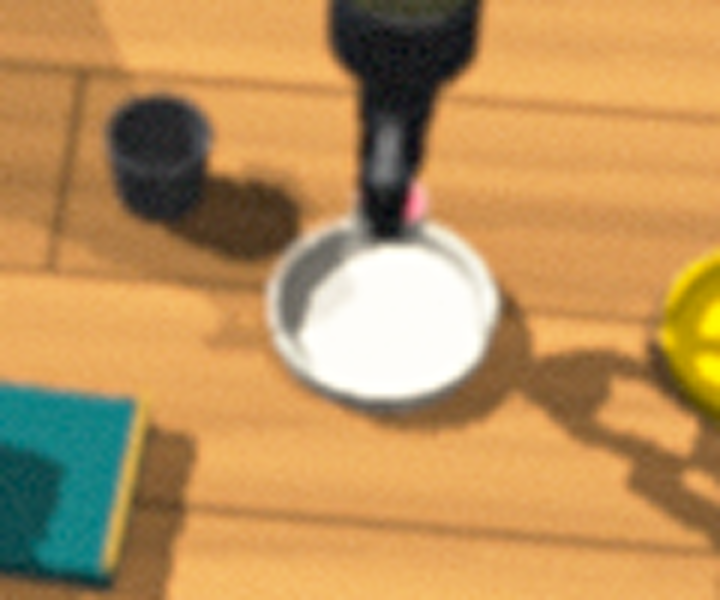

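Call:
move_arm:
  targets:
    - {"angular": [0, 0, 0], "linear": [0, 0, 0.03], "claw": 0.03}
    - {"angular": [0, 0, 0], "linear": [0, 0, 0.055], "claw": 0.03}
    - {"angular": [0, 0, 0], "linear": [0, 0, 0.068], "claw": 0.03}
    - {"angular": [0, 0, 0], "linear": [0, 0, 0.075], "claw": 0.03}
    - {"angular": [0, 0, 0], "linear": [0, 0, 0.08], "claw": 0.03}
    - {"angular": [0, 0, 0], "linear": [0, 0, 0.082], "claw": 0.03}
    - {"angular": [0, 0, 0], "linear": [0, 0, 0.082], "claw": 0.03}
    - {"angular": [0, 0, 0], "linear": [0, 0, 0.082], "claw": 0.03}

```text
clock: 44.5
position: [0.4397, 0.0926, 0.0148]
tool_rot: [0.0, 0.729, 0.685, 0.0]
wrist_force: [0.3, -0.4, 0.3]
opening: 0.424
```

Call:
move_arm:
  targets:
    - {"angular": [0, 0, 0], "linear": [0, 0, 0.001], "claw": 0.03}
    - {"angular": [0, 0, 0], "linear": [0, 0, 0.0015], "claw": 0.03}
    - {"angular": [0, 0, 0], "linear": [0, 0, 0.0015], "claw": 0.03}
    - {"angular": [0, 0, 0], "linear": [0, 0, 0.0015], "claw": 0.03}

```text
clock: 45.0
position: [0.4395, 0.0926, 0.0128]
tool_rot: [-0.0, 0.729, 0.685, 0.0]
wrist_force: [0.9, -0.0, -0.7]
opening: 0.432
```

Call:
move_arm:
  targets:
    - {"angular": [0, 0, 0], "linear": [0, 0, 0.0007], "claw": 0.03}
    - {"angular": [0, 0, 0], "linear": [0, 0, 0.0007], "claw": 0.03}
    - {"angular": [0, 0, 0], "linear": [0, 0, 0.0007], "claw": 0.03}

```text
clock: 45.38
position: [0.4395, 0.0926, 0.0126]
tool_rot: [0.0, 0.729, 0.685, 0.0]
wrist_force: [-0.8, -0.2, 11.7]
opening: 0.43
```

Touchdown (12 N). Releasing.

Call:
move_arm:
  targets:
    - {"angular": [0, 0, 0], "linear": [0, 0, 0], "claw": 0.038}
    - {"angular": [0, 0, 0], "linear": [0, 0, 0], "claw": 0.042}
    - {"angular": [0, 0, 0], "linear": [0, 0, 0], "claw": 0.048}
    - {"angular": [0, 0, 0], "linear": [0, 0, 0], "claw": 0.056}
    - {"angular": [0, 0, 0], "linear": [0, 0, 0], "claw": 0.058}
    - {"angular": [0, 0, 0], "linear": [0, 0, -0.01], "claw": 0.058}
    - {"angular": [0, 0, 0], "linear": [0, 0, -0.04], "claw": 0.058}
    - {"angular": [0, 0, 0], "linear": [0, 0, -0.1], "claw": 0.058}
    - {"angular": [0, 0, 0], "linear": [0, 0, -0.14], "claw": 0.058}
    - {"angular": [0, 0, 0], "linear": [0, 0, -0.14], "claw": 0.058}

```text
clock: 46.62
position: [0.4404, 0.0933, 0.1542]
tool_rot: [0.001, 0.728, 0.685, 0.002]
wrist_force: [0.4, -0.1, -0.4]
opening: 0.678
```

```bash
python3 - <<'E'
from h import *
shot('scene','s24',(270,185,390,285),6)
# handle location from t21 top crop & s22 scene crop
h,e=tri(('top',*uv(343,72,(340,160),6.5)),('scene',*uv(231,400,(200,185),4.4))); print(h,e)
hz=atz('top',*uv(343,71,(340,160),6.5),.0855); print(hz)
hin=np.array([.5955,-.1284]); d=hz[:2]-hin; print(np.hypot(*d),np.degrees(np.arctan2(d[1],d[0])))
a=np.degrees(np.arctan2(d[1],d[0])); print('door',142-a)
rel([hz[0],hz[1],.155],a-91)
rel([hz[0],hz[1],.155],a+89)
E
```

```text
[ 0.66301847 -0.12962802  0.08179997] 0.003119390703679812
[ 0.66234474 -0.12765673  0.0855    ]
0.06684887511515156 0.6370637655624243
door 141.36293623443757
tool->lin [-0.207   0.2357 -0.0018] pos [0.4398 0.0933 0.1529] jawyaw -3.503705140319295
ang [ 4.000e-02 -1.500e-01  8.686e+01]
tool->lin [-0.207   0.2357 -0.0018] pos [0.4398 0.0933 0.1529] jawyaw -3.503705140319295
ang [ 1.500e-01  4.000e-02 -9.314e+01]
```

View pics/s24.png

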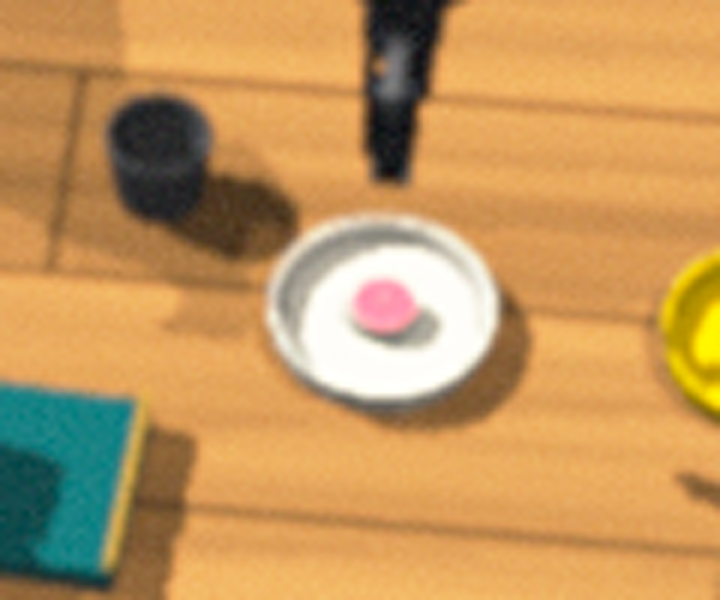

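The white dish holds its tealight at (385,308), dish centre (383,310). Now the door: handle at about (0.662,-0.128), door 2.47 rad. I'm reversing the opening arc.

Call:
move_arm:
  targets:
    - {"angular": [0, 0, 9], "linear": [-0.02, 0.023, -0.002], "claw": 0.027}
    - {"angular": [0, 0, 18], "linear": [-0.045, 0.05, -0.002], "claw": 0.027}
    - {"angular": [0, 0, 28], "linear": [-0.07, 0.08, -0.002], "claw": 0.027}
    - {"angular": [0, 0, 37], "linear": [-0.095, 0.11, -0.002], "claw": 0.027}
    - {"angular": [0, 0, 46], "linear": [-0.12, 0.14, -0.002], "claw": 0.027}
    - {"angular": [0, 0, 56], "linear": [-0.145, 0.165, -0.002], "claw": 0.027}
    - {"angular": [0, 0, 65], "linear": [-0.17, 0.19, -0.002], "claw": 0.027}
    - {"angular": [0, 0, 75], "linear": [-0.19, 0.215, -0.002], "claw": 0.027}
    - {"angular": [0, 0, 84], "linear": [-0.205, 0.233, -0.002], "claw": 0.027}
    - {"angular": [0, 0, 87], "linear": [-0.207, 0.236, -0.002], "claw": 0.027}
    - {"angular": [0, 0, 87], "linear": [-0.207, 0.236, -0.002], "claw": 0.027}
    - {"angular": [0, 0, 87], "linear": [-0.207, 0.236, -0.002], "claw": 0.027}

```text
clock: 48.18
position: [0.6614, -0.1288, 0.153]
tool_rot: [-0.0, 1.0, -0.005, -0.001]
wrist_force: [-0.8, 0.5, -0.1]
opening: 0.317
```

```bash
python3 - <<'E'
from h import *
rel([.6623,-.128,.056],-90.4)
shot('scene','s25',(200,215,320,315),6.5)
E
```

```text
tool->lin [ 0.001  -0.0007  0.097 ] pos [ 0.6614 -0.1288  0.153 ] jawyaw -90.55005068634804
ang [-0.04  0.08 -0.15]
```

View pics/s25.png

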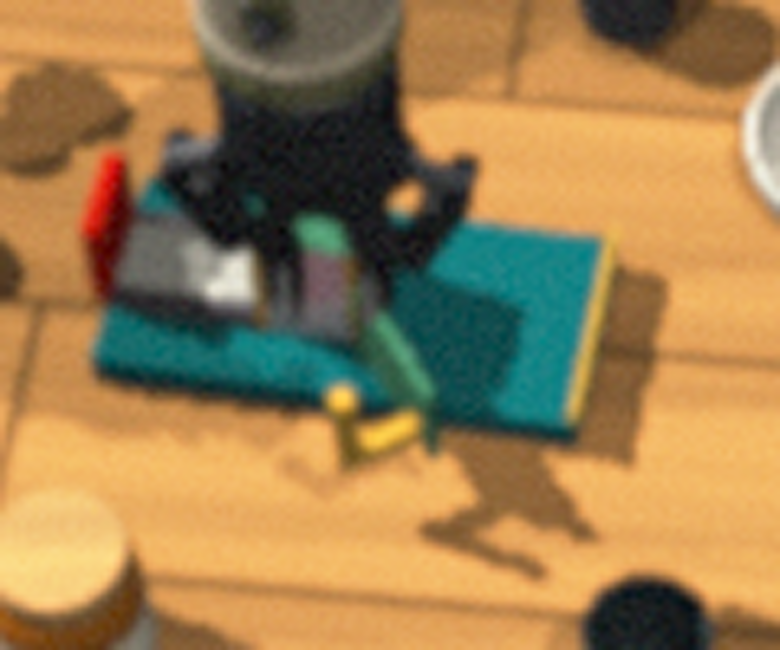

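Call:
move_arm:
  targets:
    - {"angular": [0, 0, 0], "linear": [0.001, -0.001, 0.04], "claw": 0.027}
    - {"angular": [0, 0, 0], "linear": [0.001, -0.001, 0.06], "claw": 0.027}
    - {"angular": [0, 0, 0], "linear": [0.001, -0.001, 0.07], "claw": 0.027}
    - {"angular": [0, 0, 0], "linear": [0.001, -0.001, 0.08], "claw": 0.027}
    - {"angular": [0, 0, 0], "linear": [0.001, -0.001, 0.09], "claw": 0.027}
    - {"angular": [0, 0, 0], "linear": [0.001, -0.001, 0.096], "claw": 0.027}
    - {"angular": [0, 0, 0], "linear": [0.001, -0.001, 0.096], "claw": 0.027}

```text
clock: 49.1
position: [0.6629, -0.1279, 0.058]
tool_rot: [-0.0, 1.0, -0.005, -0.0]
wrist_force: [-0.3, 0.7, 0.5]
opening: 0.318
```

```bash
python3 - <<'E'
from arc import *
arc([141,133,125,117,109,101,93,85,77,69,61])
shot('scene','s26',(200,215,320,315),6.5)
E
```

```text
141 [ 0.662 -0.127  0.056] [-0.    -0.001  0.002] [-0.   0.  -0.6]
133 [ 0.662 -0.118  0.056] [-0.001 -0.01   0.002] [-0.   0.  -8.6]
125 [ 0.66  -0.109  0.056] [-0.004 -0.019  0.002] [ -0.    0.  -16.6]
117 [ 0.656 -0.1    0.056] [-0.007 -0.028  0.002] [ -0.    0.  -24.6]
109 [ 0.652 -0.092  0.056] [-0.012 -0.036  0.002] [ -0.    0.  -32.6]
101 [ 0.646 -0.084  0.056] [-0.017 -0.043  0.002] [ -0.    0.  -40.6]
93 [ 0.639 -0.078  0.056] [-0.024 -0.05   0.002] [ -0.    0.  -48.6]
85 [ 0.632 -0.072  0.056] [-0.032 -0.055  0.002] [ -0.   -0.  -56.6]
77 [ 0.624 -0.068  0.056] [-0.04  -0.06   0.002] [ -0.   -0.  -64.6]
69 [ 0.615 -0.064  0.056] [-0.049 -0.063  0.002] [ -0.   -0.  -72.6]
61 [ 0.606 -0.062  0.056] [-0.058 -0.065  0.002] [ -0.   -0.  -80.6]
```

View pics/s26.png

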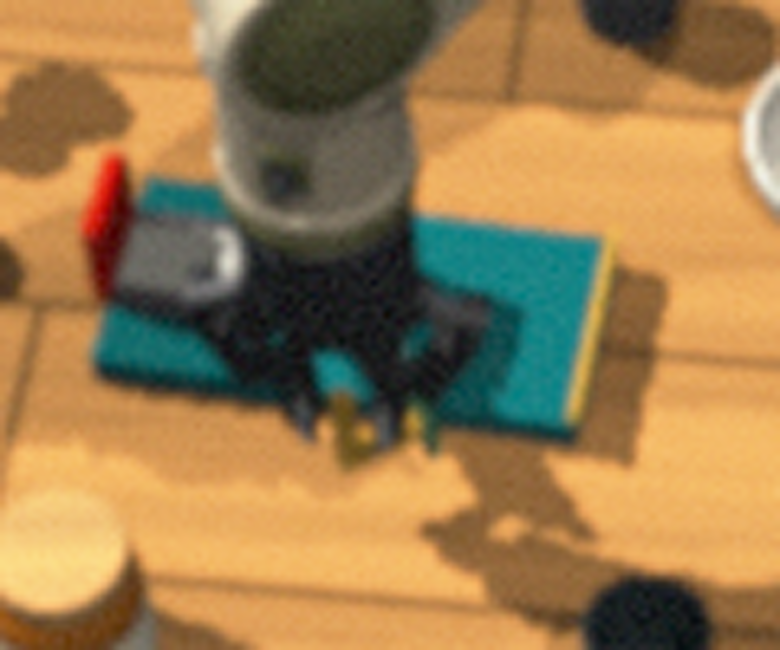

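The post at (343,405) stands between the fingers. Swinging the door back.

Call:
move_arm:
  targets:
    - {"angular": [0, 0, -8.6], "linear": [-0.001, -0.01, 0.001], "claw": 0.027}
    - {"angular": [0, 0, -16.6], "linear": [-0.004, -0.019, 0.002], "claw": 0.027}
    - {"angular": [0, 0, -24.6], "linear": [-0.007, -0.028, 0.002], "claw": 0.027}
    - {"angular": [0, 0, -32.6], "linear": [-0.012, -0.036, 0.002], "claw": 0.027}
    - {"angular": [0, 0, -40.6], "linear": [-0.017, -0.043, 0.002], "claw": 0.027}
    - {"angular": [0, 0, -48.6], "linear": [-0.024, -0.05, 0.002], "claw": 0.027}
    - {"angular": [0, 0, -56.6], "linear": [-0.032, -0.055, 0.002], "claw": 0.027}
    - {"angular": [0, 0, -64.6], "linear": [-0.04, -0.06, 0.002], "claw": 0.027}
    - {"angular": [0, 0, -72.6], "linear": [-0.049, -0.063, 0.002], "claw": 0.027}
    - {"angular": [0, 0, -80.6], "linear": [-0.058, -0.065, 0.002], "claw": 0.027}
    - {"angular": [0, 0, -80.6], "linear": [-0.058, -0.065, 0.002], "claw": 0.027}

```text
clock: 50.52
position: [0.6056, -0.0625, 0.0568]
tool_rot: [0.0, 0.766, 0.642, 0.0]
wrist_force: [0.5, 0.4, 0.6]
opening: 0.314
```

```bash
python3 - <<'E'
from arc import *
arc([61,53,45,37,29,21,13,7,3,0,-3,-6])
shot('scene','s27',(200,215,320,315),6.5)
E
```

```text
61 [ 0.606 -0.062  0.056] [0.    0.    0.001] [ 0.  -0.  -0.1]
53 [ 0.597 -0.061  0.056] [-0.001 -0.009  0.001] [ 0.  -0.  -8.1]
45 [ 0.587 -0.062  0.056] [-0.003 -0.018  0.001] [  0.   -0.  -16.1]
37 [ 0.578 -0.064  0.056] [-0.006 -0.027  0.001] [  0.   -0.  -24.1]
29 [ 0.569 -0.067  0.056] [-0.011 -0.035  0.001] [  0.   -0.  -32.1]
21 [ 0.561 -0.071  0.056] [-0.016 -0.042  0.001] [  0.   -0.  -40.1]
13 [ 0.553 -0.076  0.056] [-0.023 -0.049  0.001] [  0.   -0.  -48.1]
7 [ 0.548 -0.081  0.056] [-0.028 -0.053  0.001] [  0.   -0.  -54.1]
3 [ 0.545 -0.084  0.056] [-0.032 -0.056  0.001] [  0.   -0.  -58.1]
0 [ 0.543 -0.087  0.056] [-0.035 -0.058  0.001] [  0.1  -0.  -61.1]
-3 [ 0.541 -0.09   0.056] [-0.038 -0.059  0.001] [  0.1  -0.  -64.1]
-6 [ 0.539 -0.093  0.056] [-0.042 -0.061  0.001] [  0.1  -0.  -67.1]
```

View pics/s27.png

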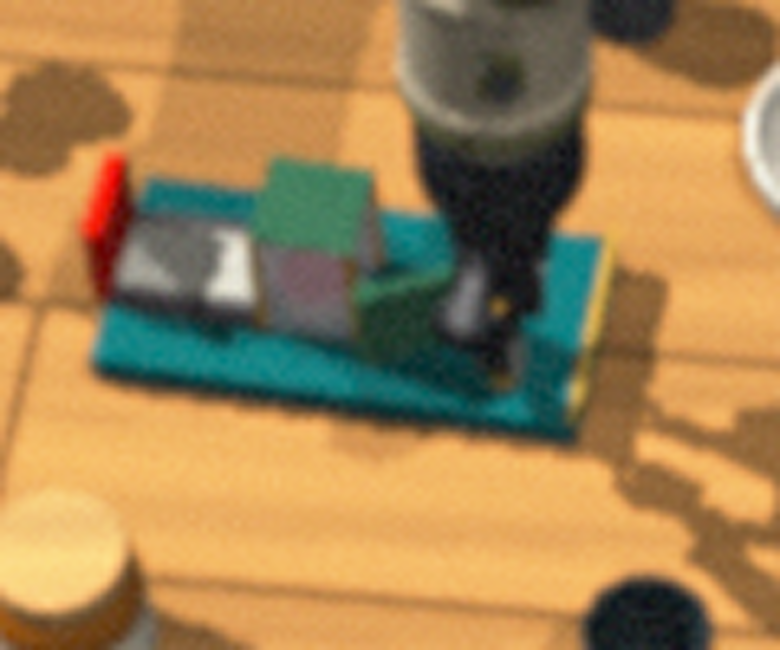

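Call:
move_arm:
  targets:
    - {"angular": [0, 0, -8], "linear": [-0.001, -0.009, 0.001], "claw": 0.027}
    - {"angular": [0, 0, -16], "linear": [-0.003, -0.018, 0.001], "claw": 0.027}
    - {"angular": [0, 0, -24], "linear": [-0.006, -0.027, 0.001], "claw": 0.027}
    - {"angular": [0, 0, -32], "linear": [-0.011, -0.035, 0.001], "claw": 0.027}
    - {"angular": [0, 0, -40], "linear": [-0.016, -0.042, 0.001], "claw": 0.027}
    - {"angular": [0, 0, -48], "linear": [-0.023, -0.049, 0.001], "claw": 0.027}
    - {"angular": [0, 0, -54], "linear": [-0.028, -0.053, 0.001], "claw": 0.027}
    - {"angular": [0, 0, -58], "linear": [-0.032, -0.056, 0.001], "claw": 0.027}
    - {"angular": [0, 0, -61], "linear": [-0.035, -0.058, 0.001], "claw": 0.027}
    - {"angular": [0, 0, -61], "linear": [-0.035, -0.058, 0.001], "claw": 0.027}

```text
clock: 51.82
position: [0.5424, -0.087, 0.055]
tool_rot: [-0.0, 0.335, 0.942, -0.0]
wrist_force: [0.1, -0.2, 0.3]
opening: 0.315
```

```bash
python3 - <<'E'
from arc import *
arc([0,-2,-4,-6,-8]); print(s['wrist_force'])
shot('scene','s28',(200,215,320,315),6.5)
E
```

```text
0 [ 0.543 -0.087  0.056] [-0.     0.    -0.001] [-0.  -0.  -0.1]
-2 [ 0.541 -0.089  0.056] [-0.    -0.002 -0.001] [-0.  -0.  -2.1]
-4 [ 0.54  -0.091  0.056] [-0.001 -0.005 -0.001] [-0.  -0.  -4.1]
-6 [ 0.539 -0.093  0.056] [-0.001 -0.007 -0.001] [-0.  -0.  -6.1]
-8 [ 0.537 -0.095  0.056] [-0.001 -0.009 -0.001] [-0.  -0.  -8.1]
[ 0.08484225 -0.15120865  0.29605628]
```

View pics/s28.png

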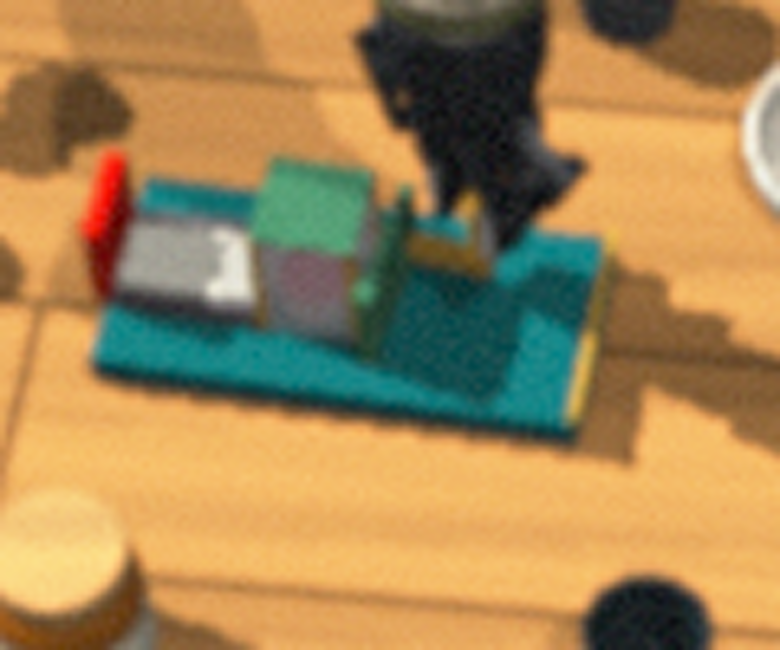

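Nearly shut, about 0.15 rad left. Creeping in, watching the force.

Call:
move_arm:
  targets:
    - {"angular": [0, 0, -2], "linear": [0, -0.002, 0], "claw": 0.027}
    - {"angular": [0, 0, -4], "linear": [-0.001, -0.005, 0], "claw": 0.027}
    - {"angular": [0, 0, -6], "linear": [-0.001, -0.007, 0], "claw": 0.027}
    - {"angular": [0, 0, -6], "linear": [-0.001, -0.007, 0], "claw": 0.027}

```text
clock: 52.38
position: [0.5387, -0.0931, 0.0551]
tool_rot: [-0.0, 0.284, 0.959, -0.0]
wrist_force: [-0.6, 0.4, 0.6]
opening: 0.317
```

Call:
move_arm:
  targets:
    - {"angular": [0, 0, 0], "linear": [0, -0.001, 0], "claw": 0.027}
    - {"angular": [0, 0, 0], "linear": [0, -0.002, 0], "claw": 0.027}
    - {"angular": [0, 0, 0], "linear": [0, -0.002, 0], "claw": 0.027}

```text
clock: 52.75
position: [0.5382, -0.0938, 0.0551]
tool_rot: [0.0, 0.284, 0.959, 0.0]
wrist_force: [1.7, 4.3, -0.4]
opening: 0.317
```

The resistance of 4.6 N is far above hinge friction (0.75 N), so the door is shut. Backing off and lifting clear.

Call:
move_arm:
  targets:
    - {"angular": [0, 0, 0], "linear": [0, -0.001, 0], "claw": 0.027}
    - {"angular": [0, 0, 0], "linear": [0, -0.001, 0], "claw": 0.027}
    - {"angular": [0, 0, 0], "linear": [0, 0.003, 0], "claw": 0.027}
    - {"angular": [0, 0, 0], "linear": [0, 0.005, 0], "claw": 0.027}
    - {"angular": [0, 0, 0], "linear": [0, 0.005, -0.03], "claw": 0.027}
    - {"angular": [0, 0, 0], "linear": [0, 0.005, -0.08], "claw": 0.027}
    - {"angular": [0, 0, 0], "linear": [0, 0.005, -0.13], "claw": 0.027}
    - {"angular": [0, 0, 0], "linear": [0.04, 0.04, -0.17], "claw": 0.027}
    - {"angular": [0, 0, 0], "linear": [0.09, 0.06, -0.17], "claw": 0.027}
    - {"angular": [0, 0, 0], "linear": [0.14, 0.09, -0.17], "claw": 0.027}
    - {"angular": [0, 0, 0], "linear": [0.17, 0.12, -0.17], "claw": 0.027}
    - {"angular": [0, 0, 0], "linear": [0.17, 0.12, -0.17], "claw": 0.027}

```text
clock: 54.25
position: [0.4596, 0.1016, 0.2251]
tool_rot: [-0.0, 0.282, 0.96, 0.0]
wrist_force: [0.7, -0.5, -0.0]
opening: 0.319
```

```bash
python3 - <<'E'
from h import *
print(manip.sense()['position'])
t=shot('top','t30'); s=shot('scene','s30'); crop(s,'s30c',(200,215,320,315),6.5)
E
```

```text
[0.45961961 0.10155341 0.22509111]
```

View pics/t30.png

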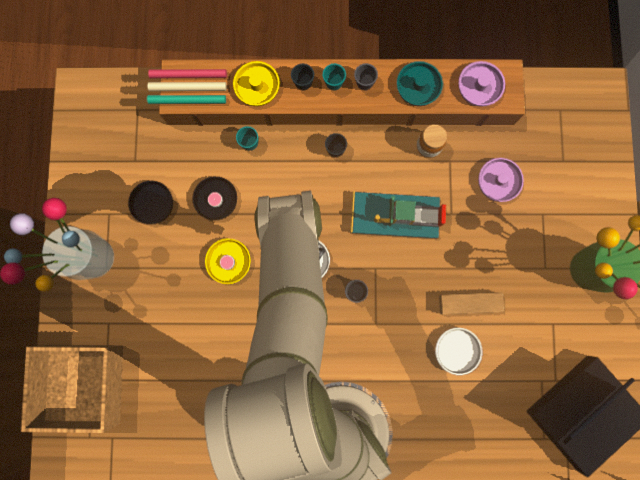

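View pics/s30c.png

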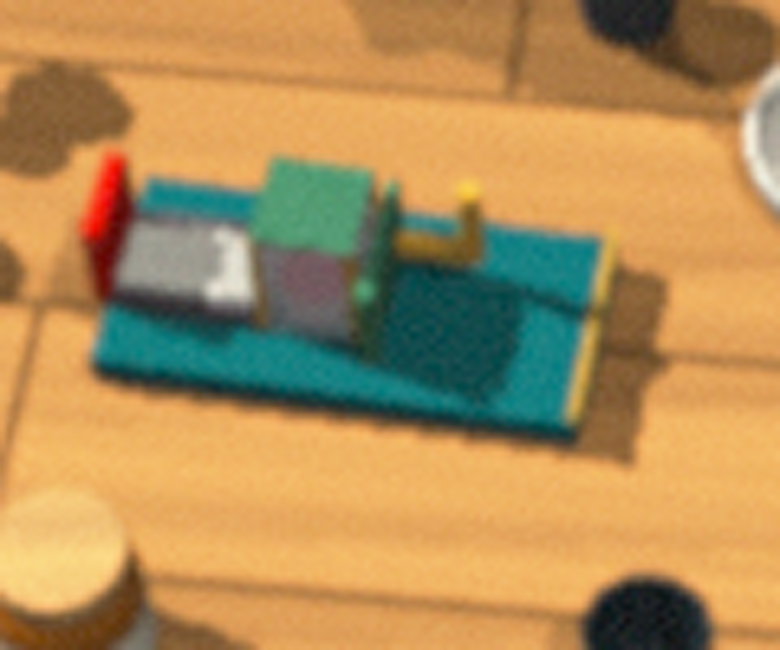

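View pics/s30.png

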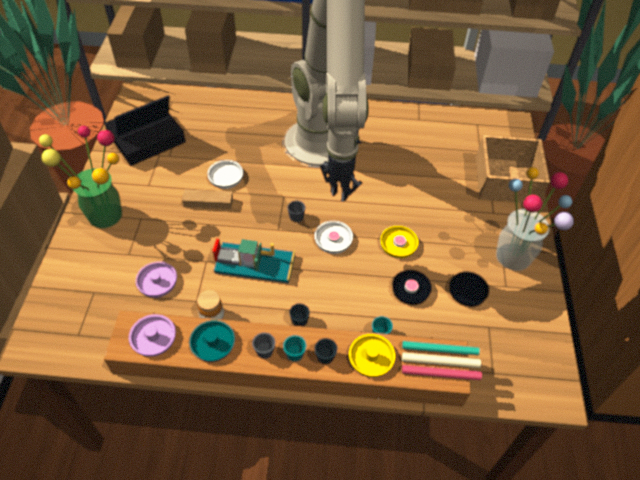

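Final checks:
- **Door:** the handle is at (468,190), exactly where it started shut.
- **Tealights:** they sit centrally in yellow, black and white.
- **Spare:** one remains in the magazine, visible as pink at (310,280).
- **Bystanders:** all are in place, and no blue dish is visible anywhere.

Handing in.

```bash
python3 -c "
from workcell import manip
print(manip.finish_job())"
```

```text
the job is handed in; nothing more can be done
None
```

The candle dishes are ready: the yellow, black and white dishes each have one tealight flat in the middle. I handed the job in at about 54 s. No blue dish was there, so I used three tealights.

- **Dispenser:** I opened the door to about 2.47 rad and gave the plunger three full strokes, each confirmed by the force at the stop (16–20 N). One spare tealight is still in the magazine, and the door is shut, with its handle back where it started.
- **Placing:** I set each tealight down until it just touched (6–12 N), then let go. I used the right-hand of the two black dishes and the left-hand of the two white ones.
- **Knock:** The yellow dish was knocked about 2 cm aside after its tealight was in. The tealight moved with it and stayed central, so I left it.
- **Last checks:** The final pictures show the other things on the counter where they were, and the robot clear of everything. The arm hid the white dish in the last top view, but the scene camera shows its tealight in the middle.
- **Disagreement:** The scene camera put points about 2–3 pixels off from the top camera throughout. I relied on the top camera, and the picks and placings agreed with it.

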